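# Packing stack to the set gauge, booked with the scanner

### The arm

A 7-joint arm with a two-finger parallel gripper is mounted at the origin on the work surface. World frame = base frame: x ahead of the robot, y to its left, z up, the work surface at z = 0. Lengths are in m, angles in degrees, forces in N, time in s.
With the tool pointing down it reaches from about 0.425 to 0.975 m from the base axis. Payload 16.7 kg.
Tool frame: the origin (TCP) lies on the front face of the gripper's body, between the roots of the fingers; the fingertips stand 73 mm ahead of it and the grasp point (between the pads) lies 54 mm ahead of it; z points along the fingers, y is the line along which they close (so a half turn about z gives the same grasp; the last joint's range is limited). The gripper opens to 85 mm and grips with 20 to 120 N. Pads are 22 mm wide; open, the fingers measure 114 mm over their backs; the gripper's body (76 mm by 85 mm) begins 54 mm behind the grasp point. The pads swing forward as they close: fully open they stand 13 mm farther back than shut.
Start: joints at [-82.878, 24.414, 4.234, 92.017, -1.954, 63.644, -3.845], TCP at [0.183, 0.65, 0.304] pointing down, gripper open.
Joint ranges: [-163.25, 163.25], [-28.42, 122.38], [-70.27, 78.77], [12.13, 141.07], [-58.53, 238.53], [9.26, 117.41], [-156.51, 156.51]. Speed limits (degrees/s): [108.29, 108.29, 136.94, 136.94, 172.46, 172.46, 172.46].

### API

Orientations are given as a 3x3 rotation matrix whose columns are the frame's x, y, z axes.
In Python, from rig import bot gives the robot as it stands.
- The arm moves only by the shell command python3 -m handwheel 'ROWS' [FORCE]. ROWS is JSON, a list of rows, each an object of numbers: "ax", "ay", "az": the turn, a rotation vector about the tool's x, y, z in degrees; "x", "y", "z": the shift along the tool's x, y, z in m; "gripper": the closure in counts, from 0 (fully open) to 255 (shut). A call has 1 to 20 rows; each row is the pose to reach, as a shift and turn from the pose commanded when the call began, along the tool's axes at that moment; what a row does not reach only later rows make up. A row lasts 1/8 s, in which the tool goes at most 62.5 mm and 10.7 degrees, less where a joint would pass 70% of its speed; a pose out of reach is approached as far as the arm can. A call with a gripper value outside its range is refused whole. The fingers move at their own pace and stop on an object; FORCE is the grip in N (left out, the last holds). Time passes only in rows, so rows that repeat a pose let the fingers close. It gives the time, the measured TCP pose, the force, the opening and the grip force at its end, in the units of the state.
- bot.observe(): the state, without advancing time (a new reading comes with each control period).
- bot.get_image(name): name is "scene" or "side" or "wrist"; returns a dict with "pixels" (480x640x3 uint8, blue, green, red), "mtx" (3x3 intrinsics, pixels), "cam_to_world" (4x4, takes a point from camera to world coordinates). Camera axes: x right, y up, looking along -z (the intrinsics and any distortion apply to the point x, -y, -z); pixel columns grow to the right and rows downward; lengths in m; the calibration is good to about 2 mm. A picture is of the moment at which its call begins. There is no depth.
- bot.sign_off(): hands the job in; it is judged then, once.
The state is a dict: "clock": time; "joints": joint angles; "qd": joint speeds; "joint_efforts": joint torques, N m; "tcp_pos": TCP position; "eef_rot": TCP orientation; "force": force on the tool from outside, world axes, zero at the start; "ft_torque": the same for the moment, N m; "finger_gap": finger opening in m; "grip_force": force on a finger pad.
Only numpy, scipy, OpenCV 4.12 (cv2) and the standard library are available. Lean on these libraries where they do the work, as an engineer would, in place of code of your own. Each camera call takes 0.05 s, during which the arm holds its last target. There are 200 camera calls.

### The job

Clear the red sanding block off the aluminium plate and lay it flat on its green pad, then build a packing stack on the plate: lay boards flat on one another, centred and lengthwise along the plate, and stop when the top is level with the red collar (its upper face) of the set gauge standing at the plate; leave the boards you do not need on the bench, clear of the plate. When the stack is right, pick up the hand scanner and aim its beam squarely at the middle of the bar-code tag from about 50 to 130 mm away, hold it steady there for at least a second, then lay it back upright on the middle of its blue mat, along the mat. Leave everything else on the bench where it is.

Things in the scene. Friction and masses are not known exactly. Their poses are not given: they have to be found in the camera images.
- K1_mid (a point): Thick packing board of pale pine, 110 x 48 x 30 mm, 100 g. The point is its centre; x along its length, y across its width, z through its thickness (up). It lies flat on the bench; three or four thick boards are there in a given run.
- K2_mid (a point): Thick packing board of pale pine, 110 x 48 x 30 mm, 100 g. The point is its centre; x along its length, y across its width, z through its thickness (up). It lies flat on the bench; three or four thick boards are there in a given run.
- K3_mid (a point): Thick packing board of pale pine, 110 x 48 x 30 mm, 100 g. The point is its centre; x along its length, y across its width, z through its thickness (up). It lies flat on the bench; three or four thick boards are there in a given run.
- K4_mid (a point): Thick packing board of pale pine, 110 x 48 x 30 mm, 100 g. The point is its centre; x along its length, y across its width, z through its thickness (up). It lies flat on the bench; three or four thick boards are there in a given run.
- T1_mid (a point): Thin packing board of reddish-brown wood, 110 x 48 x 15 mm, 60 g. The point is its centre; x along its length, y across its width, z through its thickness (up). It lies flat on the bench; two or three thin boards are there in a given run.
- T2_mid (a point): Thin packing board of reddish-brown wood, 110 x 48 x 15 mm, 60 g. The point is its centre; x along its length, y across its width, z through its thickness (up). It lies flat on the bench; two or three thin boards are there in a given run.
- T3_mid (a point): Thin packing board of reddish-brown wood, 110 x 48 x 15 mm, 60 g. The point is its centre; x along its length, y across its width, z through its thickness (up). It lies flat on the bench; two or three thin boards are there in a given run.
- plate_top (a point): Bare aluminium stacking plate, fixed to the bench, 150 x 80 x 10 mm. The point is the centre of its upper face (10 mm above the bench); x along its length, y across, z up. Stacked boards lie lengthwise along the plate.
- gauge_a_mark (a point): Set gauge: white rod 14 mm across, 130 mm tall, on a heavy dark foot 52 mm across (1.5 kg, not to be moved), with a red collar 34 mm across. Point: rod axis at the upper face of the collar (the mark), 100 mm above the bench, 90 mm above the stacking plate. Of three gauges with different marks just one is there in a run, about 110 mm from the plate centre, beyond its far end.
- gauge_b_mark (a point): Set gauge: white rod 14 mm across, 145 mm tall, on a heavy dark foot 52 mm across (1.5 kg, not to be moved), with a red collar 34 mm across. Point: rod axis at the upper face of the collar (the mark), 115 mm above the bench, 105 mm above the stacking plate. Of three gauges with different marks just one is there in a run, about 110 mm from the plate centre, beyond its far end.
- gauge_c_mark (a point): Set gauge: white rod 14 mm across, 160 mm tall, on a heavy dark foot 52 mm across (1.5 kg, not to be moved), with a red collar 34 mm across. Point: rod axis at the upper face of the collar (the mark), 130 mm above the bench, 120 mm above the stacking plate. Of three gauges with different marks just one is there in a run, about 110 mm from the plate centre, beyond its far end.
- scanner_grip (a point): Hand scanner, 200 g, level on its blue mat: yellow handle 40 mm wide, 34 mm high, grey head at the front, 54 mm wide, its top 67 mm above the underside. Point: on the handle, 17 mm above its flat underside; x towards the head, y across, z up. The handle reaches from 60 mm behind the point to 35 mm ahead of it, where the head begins.
- scanner_window (a point): Middle of the red window of the scanner, on the lower front face of the head. z is the beam, which leaves the window forward and 45 degrees downward when the handle is level; y is across the handle. It lies 86 mm ahead of the handle point (along the handle x), and 3 mm above it (along the handle z).
- tag (a point): Middle of the bar-code tag, white with black bars, 50 x 70 mm, on the sloping face (80 x 90 mm, 45 degrees) of a low fixed desk; 50 mm above the bench. z points squarely out of the tag, up and roughly towards the robot; y is level.
- mat_top (a point): Blue scanner mat, fixed, 180 x 80 x 3 mm. The point is the centre of its upper face; x along its length, z up.
- sander_mid (a point): Red sanding block, 100 x 50 x 34 mm, 100 g, at the start lying on the stacking plate. The point is its centre; x along its length, y across, z up.
- pad_top (a point): Green pad, fixed, 150 x 110 x 3 mm, the place of the sanding block. The point is the centre of its upper face; x along its length, z up.
- mug: Bystander, to be left alone: blue mug, 76 mm across, 90 mm high. The point is at its underside, or on its axis if it lies.
- tin: Bystander, to be left alone: red tin, 68 mm across, 80 mm high. The point is at its underside, or on its axis if it lies.
- glue: Bystander, to be left alone: white glue bottle, 56 mm across, 150 mm high. The point is at its underside, or on its axis if it lies.
- tape: Bystander, to be left alone: yellow tape measure 65 x 65 x 34 mm. The point is at its underside, or on its axis if it lies.
- driver: Bystander, to be left alone: screwdriver lying down. The point is at its underside, or on its axis if it lies.

How it is judged (in metres and radians):
On the way, in this order (a step that is already met when the one before it is completed fails the run):
1. the sanding block lies flat on its green pad, centre within 45 mm of the pad centre, let go (horizontal distance between sander_mid and pad_top below 0.045 m and z of sander_mid in the frame of pad_top below 0.022 m and (angle between sander_mid's own z axis and vertical below 0.08 rad or angle between sander_mid's own z axis and vertical above 3.06 rad) and linear speed of sander below 0.02 m/s and contact force between the fingers and sander below 0.1 N), for 0.2 s.
2. the stack on the plate is level with the mark of the gauge at the plate (6 mm), neat and let go (((horizontal distance between gauge_a_mark and plate_top below 0.16 m and ((horizontal distance between K1_mid and plate_top below 0.02 m and z of K1_mid in the frame of gauge_a_mark between -0.021 and -0.009 m) or (horizontal distance between K2_mid and plate_top below 0.02 m and z of K2_mid in the frame of gauge_a_mark between -0.021 and -0.009 m) or (horizontal distance between K3_mid and plate_top below 0.02 m and z of K3_mid in the frame of gauge_a_mark between -0.021 and -0.009 m) or (horizontal distance between K4_mid and plate_top below 0.02 m and z of K4_mid in the frame of gauge_a_mark between -0.021 and -0.009 m) or (horizontal distance between T1_mid and plate_top below 0.02 m and z of T1_mid in the frame of gauge_a_mark between -0.0135 and -0.0015 m) or (horizontal distance between T2_mid and plate_top below 0.02 m and z of T2_mid in the frame of gauge_a_mark between -0.0135 and -0.0015 m) or (horizontal distance between T3_mid and plate_top below 0.02 m and z of T3_mid in the frame of gauge_a_mark between -0.0135 and -0.0015 m)) and (horizontal distance between K1_mid and plate_top above 0.085 m or z of K1_mid in the frame of gauge_a_mark below -0.009 m) and (horizontal distance between K2_mid and plate_top above 0.085 m or z of K2_mid in the frame of gauge_a_mark below -0.009 m) and (horizontal distance between K3_mid and plate_top above 0.085 m or z of K3_mid in the frame of gauge_a_mark below -0.009 m) and (horizontal distance between K4_mid and plate_top above 0.085 m or z of K4_mid in the frame of gauge_a_mark below -0.009 m) and (horizontal distance between T1_mid and plate_top above 0.085 m or z of T1_mid in the frame of gauge_a_mark below -0.0015 m) and (horizontal distance between T2_mid and plate_top above 0.085 m or z of T2_mid in the frame of gauge_a_mark below -0.0015 m) and (horizontal distance between T3_mid and plate_top above 0.085 m or z of T3_mid in the frame of gauge_a_mark below -0.0015 m)) or (horizontal distance between gauge_b_mark and plate_top below 0.16 m and ((horizontal distance between K1_mid and plate_top below 0.02 m and z of K1_mid in the frame of gauge_b_mark between -0.021 and -0.009 m) or (horizontal distance between K2_mid and plate_top below 0.02 m and z of K2_mid in the frame of gauge_b_mark between -0.021 and -0.009 m) or (horizontal distance between K3_mid and plate_top below 0.02 m and z of K3_mid in the frame of gauge_b_mark between -0.021 and -0.009 m) or (horizontal distance between K4_mid and plate_top below 0.02 m and z of K4_mid in the frame of gauge_b_mark between -0.021 and -0.009 m) or (horizontal distance between T1_mid and plate_top below 0.02 m and z of T1_mid in the frame of gauge_b_mark between -0.0135 and -0.0015 m) or (horizontal distance between T2_mid and plate_top below 0.02 m and z of T2_mid in the frame of gauge_b_mark between -0.0135 and -0.0015 m) or (horizontal distance between T3_mid and plate_top below 0.02 m and z of T3_mid in the frame of gauge_b_mark between -0.0135 and -0.0015 m)) and (horizontal distance between K1_mid and plate_top above 0.085 m or z of K1_mid in the frame of gauge_b_mark below -0.009 m) and (horizontal distance between K2_mid and plate_top above 0.085 m or z of K2_mid in the frame of gauge_b_mark below -0.009 m) and (horizontal distance between K3_mid and plate_top above 0.085 m or z of K3_mid in the frame of gauge_b_mark below -0.009 m) and (horizontal distance between K4_mid and plate_top above 0.085 m or z of K4_mid in the frame of gauge_b_mark below -0.009 m) and (horizontal distance between T1_mid and plate_top above 0.085 m or z of T1_mid in the frame of gauge_b_mark below -0.0015 m) and (horizontal distance between T2_mid and plate_top above 0.085 m or z of T2_mid in the frame of gauge_b_mark below -0.0015 m) and (horizontal distance between T3_mid and plate_top above 0.085 m or z of T3_mid in the frame of gauge_b_mark below -0.0015 m)) or (horizontal distance between gauge_c_mark and plate_top below 0.16 m and ((horizontal distance between K1_mid and plate_top below 0.02 m and z of K1_mid in the frame of gauge_c_mark between -0.021 and -0.009 m) or (horizontal distance between K2_mid and plate_top below 0.02 m and z of K2_mid in the frame of gauge_c_mark between -0.021 and -0.009 m) or (horizontal distance between K3_mid and plate_top below 0.02 m and z of K3_mid in the frame of gauge_c_mark between -0.021 and -0.009 m) or (horizontal distance between K4_mid and plate_top below 0.02 m and z of K4_mid in the frame of gauge_c_mark between -0.021 and -0.009 m) or (horizontal distance between T1_mid and plate_top below 0.02 m and z of T1_mid in the frame of gauge_c_mark between -0.0135 and -0.0015 m) or (horizontal distance between T2_mid and plate_top below 0.02 m and z of T2_mid in the frame of gauge_c_mark between -0.0135 and -0.0015 m) or (horizontal distance between T3_mid and plate_top below 0.02 m and z of T3_mid in the frame of gauge_c_mark between -0.0135 and -0.0015 m)) and (horizontal distance between K1_mid and plate_top above 0.085 m or z of K1_mid in the frame of gauge_c_mark below -0.009 m) and (horizontal distance between K2_mid and plate_top above 0.085 m or z of K2_mid in the frame of gauge_c_mark below -0.009 m) and (horizontal distance between K3_mid and plate_top above 0.085 m or z of K3_mid in the frame of gauge_c_mark below -0.009 m) and (horizontal distance between K4_mid and plate_top above 0.085 m or z of K4_mid in the frame of gauge_c_mark below -0.009 m) and (horizontal distance between T1_mid and plate_top above 0.085 m or z of T1_mid in the frame of gauge_c_mark below -0.0015 m) and (horizontal distance between T2_mid and plate_top above 0.085 m or z of T2_mid in the frame of gauge_c_mark below -0.0015 m) and (horizontal distance between T3_mid and plate_top above 0.085 m or z of T3_mid in the frame of gauge_c_mark below -0.0015 m))) and (horizontal distance between K1_mid and plate_top above 0.085 m or (horizontal distance between K1_mid and plate_top below 0.02 m and (angle between K1_mid's own z axis and vertical below 0.08 rad or angle between K1_mid's own z axis and vertical above 3.06 rad) and angle between the x axis of K1_mid and the x axis of plate_top, either way round below 0.2 rad)) and (horizontal distance between K2_mid and plate_top above 0.085 m or (horizontal distance between K2_mid and plate_top below 0.02 m and (angle between K2_mid's own z axis and vertical below 0.08 rad or angle between K2_mid's own z axis and vertical above 3.06 rad) and angle between the x axis of K2_mid and the x axis of plate_top, either way round below 0.2 rad)) and (horizontal distance between K3_mid and plate_top above 0.085 m or (horizontal distance between K3_mid and plate_top below 0.02 m and (angle between K3_mid's own z axis and vertical below 0.08 rad or angle between K3_mid's own z axis and vertical above 3.06 rad) and angle between the x axis of K3_mid and the x axis of plate_top, either way round below 0.2 rad)) and (horizontal distance between K4_mid and plate_top above 0.085 m or (horizontal distance between K4_mid and plate_top below 0.02 m and (angle between K4_mid's own z axis and vertical below 0.08 rad or angle between K4_mid's own z axis and vertical above 3.06 rad) and angle between the x axis of K4_mid and the x axis of plate_top, either way round below 0.2 rad)) and (horizontal distance between T1_mid and plate_top above 0.085 m or (horizontal distance between T1_mid and plate_top below 0.02 m and (angle between T1_mid's own z axis and vertical below 0.08 rad or angle between T1_mid's own z axis and vertical above 3.06 rad) and angle between the x axis of T1_mid and the x axis of plate_top, either way round below 0.2 rad)) and (horizontal distance between T2_mid and plate_top above 0.085 m or (horizontal distance between T2_mid and plate_top below 0.02 m and (angle between T2_mid's own z axis and vertical below 0.08 rad or angle between T2_mid's own z axis and vertical above 3.06 rad) and angle between the x axis of T2_mid and the x axis of plate_top, either way round below 0.2 rad)) and (horizontal distance between T3_mid and plate_top above 0.085 m or (horizontal distance between T3_mid and plate_top below 0.02 m and (angle between T3_mid's own z axis and vertical below 0.08 rad or angle between T3_mid's own z axis and vertical above 3.06 rad) and angle between the x axis of T3_mid and the x axis of plate_top, either way round below 0.2 rad)) and contact force between the fingers and K1 below 0.1 N and linear speed of each of K1, K2, K3, K4, T1, T2, T3 below 0.02 m/s and contact force between the fingers and K2 below 0.1 N and contact force between the fingers and K3 below 0.1 N and contact force between the fingers and K4 below 0.1 N and contact force between the fingers and T1 below 0.1 N and contact force between the fingers and T2 below 0.1 N and contact force between the fingers and T3 below 0.1 N), for 0.3 s.
3. the held scanner is aimed at the tag for one second: beam within 15 mm of its middle each way, 50 to 130 mm away, within 0.4 rad of square, steady (contact force between the fingers and scanner above 1 N and x of tag in the frame of scanner_window between -0.015 and 0.015 m and y of tag in the frame of scanner_window between -0.015 and 0.015 m and z of tag in the frame of scanner_window between 0.05 and 0.13 m and angle between the z axis of scanner_window and the z axis of tag, either way round below 0.4 rad and linear speed of scanner below 0.02 m/s), for 1 s.
At the end, for the whole second after the job is handed in: Sander flat on its pad (45 mm); stack top within 6 mm of the collar top, none higher; its boards flat, 20 mm from the plate centre, 0.2 rad of its length, others over 85 mm away; scanner upright on its mat, within 30 mm of the middle and 0.3 rad of its length; all let go, at rest (all of step 1 and all of step 2 and horizontal distance between scanner_grip and mat_top below 0.03 m and angle between scanner_grip's own z axis and vertical below 0.1 rad and angle between the x axis of scanner_grip and the x axis of mat_top, either way round below 0.3 rad and z of scanner_grip in the frame of mat_top below 0.022 m and linear speed of scanner below 0.02 m/s); the robot touches nothing.
It fails at once if a bystander (mug, tin, glue bottle, tape measure, screwdriver) is pushed away by more than 40 mm (distance of any of mug, tin, glue, tape, driver from where it was at the start of the episode above 0.04 m).
It fails at once if the set gauge is moved by more than 20 mm (distance of any of gauge_a_mark, gauge_b_mark, gauge_c_mark from where it was at the start of the episode above 0.02 m).
Of gauge_a, gauge_b, gauge_c only 1 to 1 are there at a start; the rules pass over those that are not, and their reading is None.
Of K1, K2, K3, K4 only 3 to 4 are there at a start; the rules pass over those that are not, and their reading is None.
Of T1, T2, T3 only 2 to 3 are there at a start; the rules pass over those that are not, and their reading is None.
At some moment in a run one of scanner, sander may be knocked a few centimetres aside while the robot is not near it.
It also fails if it takes over 210 s, if anything falls off the work surface, if the arm or the gripper's body presses on something with over 40 N, if the wrist force passes 120 N, or if a joint passes its speed limit or range.

## Working session

There is one attempt and no reset: what is moved stays moved. The work goes in short steps, Python scripts to look and compute and a shell command to move; the robot and the scene stay as the last step left them, time stands still between calls to the robot, and variables do not carry over. Pictures are saved under pics/ and viewed, at most 14 in all, crops included, and the job is handed in when it is done.

```bash
ls; mkdir -p pics; python3 - <<'E'
from rig import bot
import cv2
s=bot.observe(); print({k:s[k] for k in('clock','tcp_pos','eef_rot','finger_gap','force')})
for n in('scene','side','wrist'):
    d=bot.get_image(n); cv2.imwrite(f'pics/{n}0.png',d['pixels']); print(n,d['mtx'],d['cam_to_world'],[k for k in d])
E
```

```text
pics
{'clock': 0.0, 'tcp_pos': array([0.18243379, 0.64954779, 0.30320503]), 'eef_rot': array([[-9.62746006e-01,  2.70407187e-01, -2.83544779e-04],
       [ 2.70407326e-01,  9.62745163e-01, -1.27636231e-03],
       [-7.21561778e-05, -1.30548530e-03, -9.99999145e-01]]), 'finger_gap': 0.08555051213549283, 'force': array([ 0.23637094,  0.01930625, -0.18904067])}
scene [[463.64360456   0.         328.03764907]
 [  0.         463.64360456 236.05091364]
 [  0.           0.           1.        ]] [[ 0.17800712 -0.79873788  0.57474452  1.15557282]
 [ 0.98390912  0.15359523 -0.09127622 -0.13470285]
 [-0.01537224  0.58174419  0.81322653  0.94402171]
 [ 0.          0.          0.          1.        ]] ['pixels', 'mtx', 'cam_to_world']
side [[621.66498375   0.         320.01938983]
 [  0.         621.66498375 241.38311734]
 [  0.           0.           1.        ]] [[ 0.75703429  0.41261244 -0.50660641 -0.2518029 ]
 [-0.6529783   0.45076357 -0.60863088 -1.02183266]
 [-0.02276896  0.79155743  0.61067045  1.09925161]
 [ 0.          0.          0.          1.        ]] ['pixels', 'mtx', 'cam_to_world']
wrist [[420.8679446    0.         318.82033839]
 [  0.         420.8679446  235.19667409]
 [  0.           0.           1.        ]] [[ 0.27094131 -0.919729   -0.28405875  0.10951005]
 [ 0.96259503  0.25848578  0.08121522  0.67013832]
 [-0.00127084 -0.29543809  0.95536104  0.37344292]
 [ 0.          0.          0.          1.        ]] ['pixels', 'mtx', 'cam_to_world']
```

View pics/scene0.png

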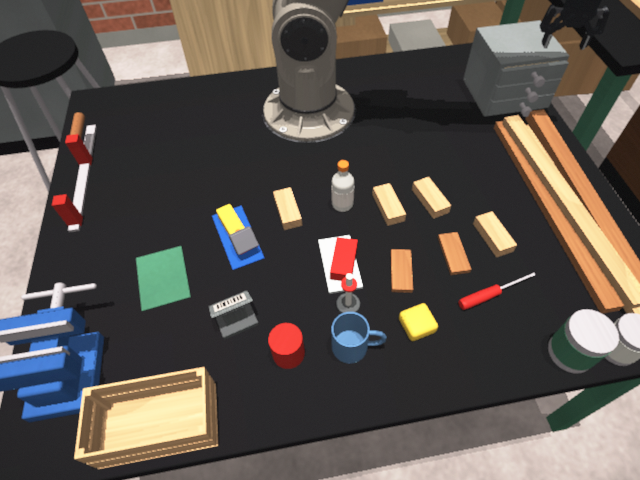

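View pics/side0.png

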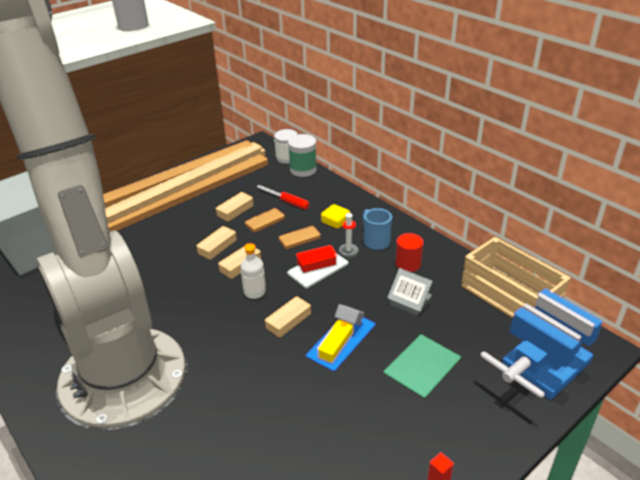

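```bash
cat > h.py <<'E'
import numpy as np, cv2
from rig import bot
def grab(n,save=None):
    d=bot.get_image(n)
    if save: cv2.imwrite(f'pics/{save}.png',d['pixels'])
    return d
def ray(d,uv):
    uv=np.atleast_2d(np.asarray(uv,float)); K=d['mtx'];C=np.asarray(d['cam_to_world'])
    p=np.c_[(uv[:,0]-K[0,2])/K[0,0],-(uv[:,1]-K[1,2])/K[1,1],-np.ones(len(uv))]
    return C[:3,3],p@C[:3,:3].T
def onplane(d,uv,z):
    o,r=ray(d,uv); return o+r*((z-o[2])/r[:,2])[:,None]
def proj(d,P):
    C=np.asarray(d['cam_to_world']);K=d['mtx'];q=(np.atleast_2d(P)-C[:3,3])@C[:3,:3]
    return np.c_[K[0,0]*q[:,0]/-q[:,2]+K[0,2],K[1,1]*-q[:,1]/-q[:,2]+K[1,2]]
def tri(d1,u1,d2,u2):
    o1,r1=ray(d1,u1);o2,r2=ray(d2,u2);r1=r1[0];r2=r2[0]
    t=np.linalg.lstsq(np.c_[r1,-r2],o2-o1,rcond=None)[0]
    a,b=o1+t[0]*r1,o2+t[1]*r2; return (a+b)/2,np.linalg.norm(a-b)
HSV=dict(pine=((12,50,120),(24,175,255)),brown=((5,140,60),(14,225,235)),red=((0,225,70),(5,255,255)),
 yellow=((25,150,90),(33,255,255)),blue=((105,150,70),(118,255,255)),green=((55,60,50),(80,255,255)))
def blobs(d,c,amin=60,amax=1e6):
    h=cv2.cvtColor(d['pixels'],cv2.COLOR_BGR2HSV); m=cv2.inRange(h,*HSV[c])
    m=cv2.morphologyEx(m,cv2.MORPH_OPEN,np.ones((3,3)))
    out=[]
    for k in cv2.findContours(m,cv2.RETR_EXTERNAL,cv2.CHAIN_APPROX_NONE)[0]:
        M=cv2.moments(k)
        if amin<M['m00']<amax: out.append((np.array([M['m10']/M['m00'],M['m01']/M['m00']]),M['m00'],k))
    return out
def rect(d,k,z):
    """min-area rectangle of contour on plane z: centre, sizes (long,short), yaw deg of long axis"""
    P=onplane(d,k.reshape(-1,2),z)[:,:2].astype(np.float32)
    b=cv2.boxPoints(cv2.minAreaRect(P)); e=b[1]-b[0];f=b[2]-b[1]
    L=e if np.hypot(*e)>np.hypot(*f) else f
    return b.mean(0),sorted([np.hypot(*e),np.hypot(*f)])[::-1],np.degrees(np.arctan2(L[1],L[0]))%180
def rows(goal,yaw=None):
    """shift in tool axes to reach goal TCP; yaw (deg) = world direction of tool x, tool down -> az"""
    s=bot.observe();R=s['eef_rot']; sh=R.T@(np.asarray(goal)-s['tcp_pos'])
    if yaw is not None:
        c,q=np.cos(np.radians(yaw)),np.sin(np.radians(yaw))
        T=np.array([[c,q,0],[q,-c,0],[0,0,-1.]])
        return np.round(sh,4),np.round(np.degrees(cv2.Rodrigues(R.T@T)[0].ravel()),1)
    return np.round(sh,4)
E
python3 - <<'E'
from h import *
np.set_printoptions(precision=3,suppress=True)
D={n:grab(n) for n in('scene','side')}
Z=dict(pine=.03,brown=.015,red=.044,yellow=.034,blue=.003,green=.003)
for n,d in D.items():
  for c in HSV:
    for cen,a,k in blobs(d,c):
      P=onplane(d,cen,Z[c]*(.6 if c!='blue' and c!='green' else 1))[0]
      if .2<P[0]<1.1 and -.6<P[1]<.6:
        r=rect(d,k,Z[c]); print(n,c,cen,int(a),P[:2],'rect',r[0],np.array(r[1]),round(r[2]))
E
```

```text
scene pine [ 85.11  424.324] 430 [ 0.85  -0.567] rect [ 0.849 -0.56 ] [0.118 0.035] 176
scene pine [152.479 418.474] 7521 [ 0.863 -0.44 ] rect [ 0.859 -0.443] [0.249 0.157] 90
scene pine [401.223 269.317] 801 [0.627 0.12 ] rect [0.632 0.118] [0.11  0.048] 165
scene pine [454.287 251.959] 753 [0.604 0.257] rect [0.609 0.252] [0.11  0.049] 178
scene pine [496.429 231.823] 780 [0.567 0.378] rect [0.573 0.371] [0.122 0.054] 8
scene pine [287.209 206.893] 689 [ 0.39  -0.118] rect [ 0.4   -0.118] [0.13 0.05] 7
scene pine [389.579 202.751] 692 [0.427 0.144] rect [0.435 0.141] [0.129 0.053] 5
scene pine [432.538 195.244] 660 [0.424 0.26 ] rect [0.433 0.255] [0.126 0.054] 13
scene pine [567.829 232.251] 2528 [0.601 0.547] rect [0.505 0.542] [0.616 0.046] 0
scene brown [566.801 235.467] 3195 [0.604 0.547] rect [0.497 0.545] [0.633 0.059] 0
scene blue [235.968 248.95 ] 711 [ 0.486 -0.258] rect [ 0.446 -0.253] [0.183 0.082] 14
scene blue [241.735 214.962] 128 [ 0.382 -0.237] rect [ 0.384 -0.235] [0.074 0.021] 21
scene green [587.275 403.402] 1618 [0.985 0.4  ] rect [0.977 0.414] [0.224 0.04 ] 10
[... 1166 characters left out ...]
 [0.202 0.055] 91
side red [316.402 257.988] 583 [ 0.582 -0.002] rect [ 0.571 -0.02 ] [0.103 0.074] 160
side red [408.596 240.103] 120 [ 0.826 -0.117] rect [ 0.809 -0.127] [0.068 0.047] 156
side red [294.355 200.2  ] 153 [0.716 0.259] rect [0.699 0.242] [0.105 0.033] 103
side yellow [334.602 340.417] 653 [ 0.419 -0.259] rect [ 0.414 -0.268] [0.127 0.049] 25
side yellow [333.839 215.194] 413 [0.758 0.123] rect [0.745 0.111] [0.113 0.075] 29
side blue [514.189 354.524] 109 [ 0.709 -0.558] rect [ 0.709 -0.557] [0.042 0.022] 179
side green [421.966 364.953] 2652 [ 0.528 -0.437] rect [ 0.531 -0.435] [0.159 0.117] 8
side green [302.208 160.841] 395 [0.911 0.46 ] rect [0.913 0.461] [0.129 0.087] 51
```

```bash
python3 - <<'E'
from h import *
np.set_printoptions(precision=3,suppress=True)
a=cv2.imread('pics/scene0.png');b=cv2.imread('pics/side0.png')
x=cv2.resize(a[225:325,300:400],None,fx=4,fy=4,interpolation=cv2.INTER_CUBIC)
y=cv2.resize(b[200:300,280:380],None,fx=4,fy=4,interpolation=cv2.INTER_CUBIC)
cv2.imwrite('pics/crop0.png',np.hstack([x,y]))
d,e=grab('scene'),grab('side')
print(proj(d,[[.64,0,.1]]))
for n,q in(('scene',d),('side',e)):
    h=cv2.cvtColor(q['pixels'],cv2.COLOR_BGR2HSV)
    m=cv2.inRange(h,(0,150,60),(8,255,255))|cv2.inRange(h,(172,150,60),(180,255,255))
    N,L,S,C=cv2.connectedComponentsWithStats(m)
    for s,c in zip(S[1:],C[1:]):
        if s[4]>15 and 150<c[1]<370 and 250<c[0]<450: print(n,s,c)
E
```

```text
[[353.076 263.314]]
scene [331 238  27  54 958] [344.008 261.149]
scene [ 268  322   37   47 1338] [286.319 344.884]
side [279 192  30  18 292] [294.342 200.243]
side [342 220  14   9  68] [349.324 225.191]
side [396 233  28  39 902] [408.95  251.151]
side [296 245  40  27 761] [316.243 257.635]
```

View pics/crop0.png

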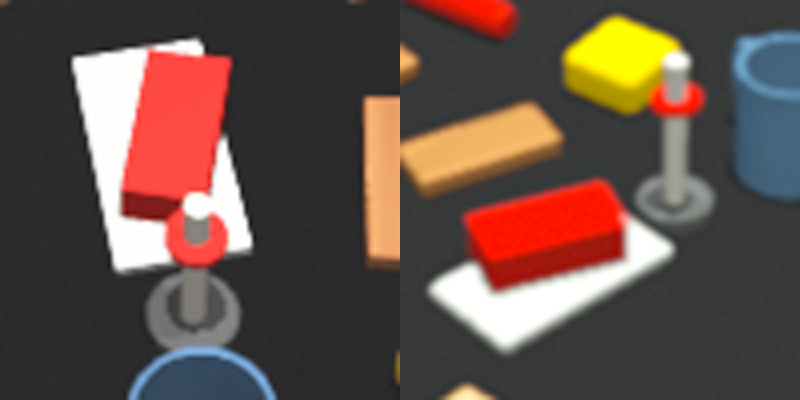

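```bash
python3 - <<'E'
from h import *
np.set_printoptions(precision=4,suppress=True)
d,e=grab('scene'),grab('side')
s=lambda x:np.array(x)/4+[300,225]-.4
t=lambda x:(np.array(x)-[400,0])/4+[280,200]-.4
for a,b in(((197,204),(676,60)),((197,236),(678,98)),((194,312),(675,199))): print(tri(d,s(a),e,t(b)))
def four(P): 
    c=P.mean(0);v=(P[3]-P[0])+(P[2]-P[1]);return c[:2],np.degrees(np.arctan2(v[1],v[0])),[np.linalg.norm(P[i]-P[i-1]) for i in range(4)]
print('plate',four(onplane(d,s([(72,59),(200,40),(252,250),(116,271)]),.01)))
pr=onplane(e,t([(673,250),(506,350),(428,291)]),.01);print(pr, (pr[0]+pr[2])/2)
print('sander',four(onplane(d,s([(150,52),(231,60),(207,198),(122,190)]),.044)))
print(four(onplane(e,t([(466,215),(488,258),(626,222),(606,181)]),.044)))
E
for n in scene side; do python3 - $n <<'E'
import cv2,sys
n=sys.argv[1];a=cv2.imread(f'pics/{n}0.png')
r=(slice(285,340),slice(200,265)) if n=='scene' else (slice(262,317),slice(380,445))
cv2.imwrite(f'pics/tag_{n}.png',cv2.resize(a[r],None,fx=6,fy=6,interpolation=cv2.INTER_CUBIC))
E
done; python3 -c "
import cv2,numpy as np
cv2.imwrite('pics/tag.png',np.hstack([cv2.imread('pics/tag_scene.png'),cv2.imread('pics/tag_side.png')]))"
```

```text
(array([ 0.6858, -0.0193,  0.1307]), np.float64(0.0003898677195034571))
(array([ 0.6869, -0.0194,  0.099 ]), np.float64(0.0011121472769463551))
(array([ 0.6856, -0.0188,  0.0113]), np.float64(0.0006799541933175395))
plate (array([ 0.5762, -0.017 ]), np.float64(-0.16479987969440615), [np.float64(0.15050768648809715), np.float64(0.08038365923784924), np.float64(0.1508712783905594), np.float64(0.07906100482970124)])
[[ 0.6474 -0.0584  0.01  ]
 [ 0.4967 -0.0601  0.01  ]
 [ 0.4958  0.0211  0.01  ]] [ 0.5716 -0.0186  0.01  ]
sander (array([ 0.5807, -0.0071]), np.float64(-20.354512509583742), [np.float64(0.09698410260193374), np.float64(0.048356288474452676), np.float64(0.09635989270130425), np.float64(0.04819419769659672)])
(array([ 0.579 , -0.0066]), np.float64(-20.299682534655933), [np.float64(0.10166157789609602), np.float64(0.04878137243516712), np.float64(0.09894406613536777), np.float64(0.04714248595066162)])
```

View pics/tag.png

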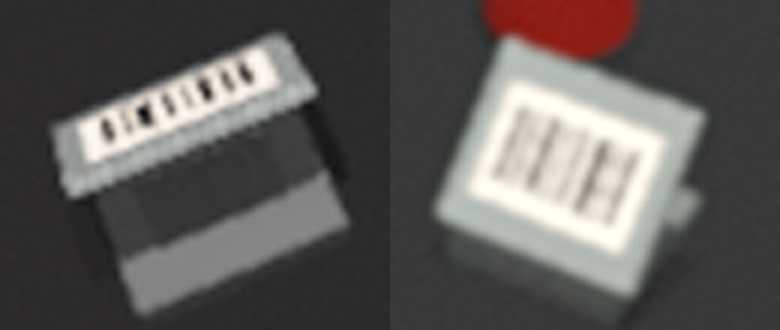

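```bash
python3 - <<'E'
from h import *
np.set_printoptions(precision=4,suppress=True)
d,e=grab('scene'),grab('side')
s=lambda x:np.array(x)/6+[200,285]-.4
t=lambda x:(np.array(x)-[390,0])/6+[380,262]-.4
P=[]
for a,b in(((90,163),(665,138)),((281,88),(510,80)),((268,52),(468,193)),((80,125),(622,252))):
    p,r=tri(d,s(a),e,t(b)); print(p,r);P.append(p)
P=np.array(P);print(P.mean(0)); y=P[1]+P[2]-P[0]-P[3]; u=P[0]+P[1]-P[2]-P[3]
print('y',y/np.linalg.norm(y),'up',u/np.linalg.norm(u), np.degrees(np.arctan2(y[1],y[0])))
print('pads', rows([.58,-.007,.25],160), rows([.58,-.007,.25],-20))
# safe joint check: current
print(bot.observe()['joints'])
E
```

```text
[ 0.6826 -0.3034  0.0676] 0.000995126877001516
[ 0.664  -0.2349  0.0658] 0.0030972686163708006
[ 0.629  -0.2442  0.0299] 0.00048460510022244166
[ 0.6479 -0.3137  0.0326] 0.00020993657549438086
[ 0.6559 -0.2741  0.049 ]
y [-0.2617  0.9647 -0.0309] up [0.6873 0.1927 0.7004] 105.1779743260347
pads (array([-0.5603, -0.5248,  0.0539]), array([-0. , -0. ,  4.3])) (array([-0.5603, -0.5248,  0.0539]), array([   0. ,   -0. , -175.7]))
[-82.8789  24.412    4.2342  92.0173  -1.9532  63.6464  -3.8438]
```

```bash
python3 -m handwheel '[{"x":-0.2,"y":-0.187,"z":0,"az":1.5,"gripper":0},{"x":-0.4,"y":-0.375,"z":0,"az":3},{"x":-0.56,"y":-0.525,"z":0.0,"az":4.3},{"x":-0.56,"y":-0.525,"z":0.0,"az":4.3},{"x":-0.56,"y":-0.525,"z":0.0,"az":4.3},{"x":-0.56,"y":-0.525,"z":0.0,"az":4.3},{"x":-0.56,"y":-0.525,"z":0.0,"az":4.3},{"x":-0.56,"y":-0.525,"z":0.0,"az":4.3},{"x":-0.56,"y":-0.525,"z":0.0,"az":4.3},{"x":-0.56,"y":-0.525,"z":0.0,"az":4.3},{"x":-0.56,"y":-0.525,"z":0.0,"az":4.3},{"x":-0.56,"y":-0.525,"z":0.0,"az":4.3},{"x":-0.56,"y":-0.525,"z":0.0,"az":4.3},{"x":-0.56,"y":-0.525,"z":0.0,"az":4.3},{"x":-0.56,"y":-0.525,"z":0.05,"az":4.3},{"x":-0.56,"y":-0.525,"z":0.05,"az":4.3}]' 60; python3 - <<'E'
from h import *
grab('wrist','w1'); print(rows([.58,-.007,.09],160),bot.observe()['joints'])
E
```

```text
(array([-0.5603, -0.5248,  0.2139]), array([-0. , -0. ,  4.3])) [-82.87857171  24.41380824   4.2335065   92.01791412  -1.9535347
  63.64405886  -3.8432826 ]invalid input at $[0]: expected keys ax, ay, az, x, y, z, gripper
```

View pics/w1.png

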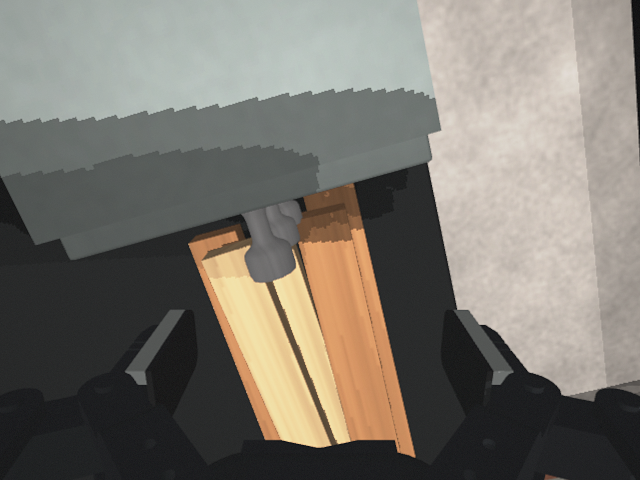

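The move was refused because every row needs all seven keys. The wrist view still shows the start position, with the cabinet at the top and the fingers at about (160,350) and (480,350).

```bash
python3 -m handwheel '[{"ax":0,"ay":0,"az":1.5,"x":-0.2,"y":-0.187,"z":0,"gripper":0},{"ax":0,"ay":0,"az":3,"x":-0.4,"y":-0.375,"z":0,"gripper":0},{"ax":0,"ay":0,"az":4.3,"x":-0.56,"y":-0.525,"z":0,"gripper":0},{"ax":0,"ay":0,"az":4.3,"x":-0.56,"y":-0.525,"z":0,"gripper":0},{"ax":0,"ay":0,"az":4.3,"x":-0.56,"y":-0.525,"z":0,"gripper":0},{"ax":0,"ay":0,"az":4.3,"x":-0.56,"y":-0.525,"z":0,"gripper":0},{"ax":0,"ay":0,"az":4.3,"x":-0.56,"y":-0.525,"z":0,"gripper":0},{"ax":0,"ay":0,"az":4.3,"x":-0.56,"y":-0.525,"z":0,"gripper":0},{"ax":0,"ay":0,"az":4.3,"x":-0.56,"y":-0.525,"z":0,"gripper":0},{"ax":0,"ay":0,"az":4.3,"x":-0.56,"y":-0.525,"z":0,"gripper":0},{"ax":0,"ay":0,"az":4.3,"x":-0.56,"y":-0.525,"z":0,"gripper":0},{"ax":0,"ay":0,"az":4.3,"x":-0.56,"y":-0.525,"z":0,"gripper":0},{"ax":0,"ay":0,"az":4.3,"x":-0.56,"y":-0.525,"z":0,"gripper":0},{"ax":0,"ay":0,"az":4.3,"x":-0.56,"y":-0.525,"z":0.05,"gripper":0},{"ax":0,"ay":0,"az":4.3,"x":-0.56,"y":-0.525,"z":0.05,"gripper":0},{"ax":0,"ay":0,"az":4.3,"x":-0.56,"y":-0.525,"z":0.05,"gripper":0}]' 60; python3 - <<'E'
from h import *
grab('wrist','w2'); print(rows([.58,-.007,.09],160),bot.observe()['joints'])
E
```

```text
clock: 2.6
tcp_pos: [0.58, -0.0065, 0.2552]
eef_rot: [[-0.94, 0.341, 0.001], [0.341, 0.94, 0.0], [-0.0, 0.0, -1.0]]
force: [0.0, -0.1, 0.6]
finger_gap: 0.0854
grip_force: 0.0
(array([ 0.0003, -0.0007,  0.1656]), array([0.1, 0.1, 0.1])) [-28.41646689  19.98254862  28.30929584 108.55558195 -11.55947091
  54.16099232  75.30084244]
```

View pics/w2.png

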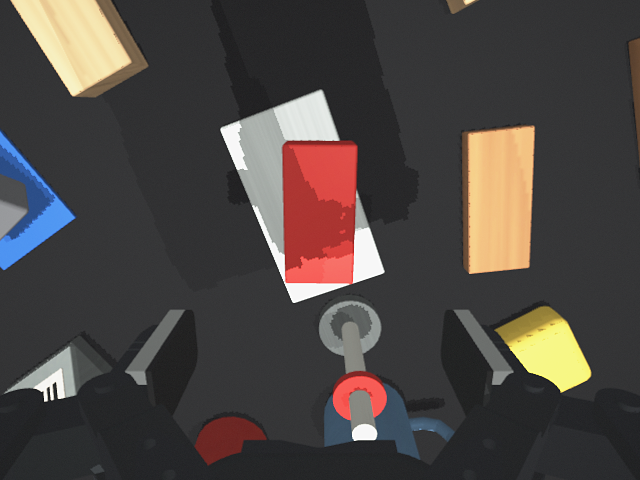

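```bash
python3 - <<'E'
from h import *
np.set_printoptions(precision=4,suppress=True)
d=grab('wrist')
p=onplane(d,[(220,130),(322,90),(384,272),(293,302)],.01);print(p.mean(0),p[3]-p[0],p[2]-p[1])
p=onplane(d,[(284,142),(357,142),(352,283),(286,283)],.044);print(p.mean(0),p[3]-p[0],p[2]-p[1])
for c in('pine','brown'):
  for cen,a,k in blobs(d,c): print(c,cen,rect(d,k,.03))
E
python3 -m handwheel '[{"ax":0,"ay":0,"az":0,"x":0,"y":0,"z":0.06,"gripper":0},{"ax":0,"ay":0,"az":0,"x":0,"y":0,"z":0.12,"gripper":0},{"ax":0,"ay":0,"az":0,"x":0,"y":0,"z":0.15,"gripper":0},{"ax":0,"ay":0,"az":0,"x":0,"y":0,"z":0.165,"gripper":0},{"ax":0,"ay":0,"az":0,"x":0,"y":0,"z":0.165,"gripper":0},{"ax":0,"ay":0,"az":0,"x":0,"y":0,"z":0.165,"gripper":255},{"ax":0,"ay":0,"az":0,"x":0,"y":0,"z":0.165,"gripper":255},{"ax":0,"ay":0,"az":0,"x":0,"y":0,"z":0.165,"gripper":255},{"ax":0,"ay":0,"az":0,"x":0,"y":0,"z":0.165,"gripper":255},{"ax":0,"ay":0,"az":0,"x":0,"y":0,"z":0.165,"gripper":255},{"ax":0,"ay":0,"az":0,"x":0,"y":0,"z":0.12,"gripper":255},{"ax":0,"ay":0,"az":0,"x":0,"y":0,"z":0.06,"gripper":255},{"ax":0,"ay":0,"az":0,"x":0,"y":0,"z":0,"gripper":255},{"ax":0,"ay":0,"az":0,"x":0,"y":0,"z":0,"gripper":255}]' 60; python3 - <<'E'
from h import *
for y in(188,168,8): print(rows([.532,-.436,.25],y))
print(rows([.532,-.436,.084]))
E
```

```text
[ 0.5745 -0.0146  0.01  ] [0.1471 0.0005 0.    ] [ 0.1478 -0.0001  0.    ]
[ 0.5784 -0.0051  0.044 ] [ 0.094  -0.0352  0.    ] [ 0.094  -0.0352  0.    ]
pine [527.2653 323.2601] (array([0.7199, 0.1185], dtype=float32), [np.float32(0.04905426), np.float32(0.019812847)], np.float32(100.80612))
pine [499.1251 197.503 ] (array([0.6163, 0.1182], dtype=float32), [np.float32(0.104735784), np.float32(0.04584384)], np.float32(166.37292))
pine [80.6236 37.7579] (array([ 0.416 , -0.1107], dtype=float32), [np.float32(0.07018575), np.float32(0.052138507)], np.float32(7.1463566))
clock: 4.45
tcp_pos: [0.5815, -0.0072, 0.259]
eef_rot: [[-0.94, 0.342, 0.008], [0.342, 0.94, 0.002], [-0.007, 0.005, -1.0]]
force: [0.0, -0.7, -2.0]
finger_gap: 0.049
grip_force: 63.5
(array([-0.1001, -0.4198,  0.0078]), array([  0.2,   0.4, -28. ]))
(array([-0.1001, -0.4198,  0.0078]), array([ 0.2,  0.4, -8. ]))
(array([-0.1001, -0.4198,  0.0078]), array([  0.6,  -0.2, 152. ]))
[-0.099  -0.4206  0.1738]
```

```bash
python3 -m handwheel '[{"ax":0,"ay":0,"az":-8,"x":-0.014,"y":-0.06,"z":0,"gripper":255},{"ax":0,"ay":0,"az":-16,"x":-0.028,"y":-0.12,"z":0,"gripper":255},{"ax":0,"ay":0,"az":-24,"x":-0.042,"y":-0.18,"z":0,"gripper":255},{"ax":0,"ay":0,"az":-28,"x":-0.056,"y":-0.24,"z":0,"gripper":255},{"ax":0,"ay":0,"az":-28,"x":-0.1,"y":-0.42,"z":0,"gripper":255},{"ax":0,"ay":0,"az":-28,"x":-0.1,"y":-0.42,"z":0,"gripper":255},{"ax":0,"ay":0,"az":-28,"x":-0.1,"y":-0.42,"z":0,"gripper":255},{"ax":0,"ay":0,"az":-28,"x":-0.1,"y":-0.42,"z":0,"gripper":255},{"ax":0,"ay":0,"az":-28,"x":-0.1,"y":-0.42,"z":0,"gripper":255},{"ax":0,"ay":0,"az":-28,"x":-0.1,"y":-0.42,"z":0,"gripper":255},{"ax":0,"ay":0,"az":-28,"x":-0.1,"y":-0.42,"z":0.06,"gripper":255},{"ax":0,"ay":0,"az":-28,"x":-0.1,"y":-0.42,"z":0.12,"gripper":255},{"ax":0,"ay":0,"az":-28,"x":-0.1,"y":-0.42,"z":0.14,"gripper":255},{"ax":0,"ay":0,"az":-28,"x":-0.1,"y":-0.42,"z":0.155,"gripper":255},{"ax":0,"ay":0,"az":-28,"x":-0.1,"y":-0.42,"z":0.165,"gripper":255},{"ax":0,"ay":0,"az":-28,"x":-0.1,"y":-0.42,"z":0.17,"gripper":255},{"ax":0,"ay":0,"az":-28,"x":-0.1,"y":-0.42,"z":0.17,"gripper":255}]' 60
python3 -m handwheel '[{"ax":0,"ay":0,"az":0,"x":0,"y":0,"z":0,"gripper":0},{"ax":0,"ay":0,"az":0,"x":0,"y":0,"z":0,"gripper":0},{"ax":0,"ay":0,"az":0,"x":0,"y":0,"z":0,"gripper":0},{"ax":0,"ay":0,"az":0,"x":0,"y":0,"z":0,"gripper":0},{"ax":0,"ay":0,"az":0,"x":0,"y":0,"z":-0.06,"gripper":0},{"ax":0,"ay":0,"az":0,"x":0,"y":0,"z":-0.12,"gripper":0},{"ax":0,"ay":0,"az":0,"x":0,"y":0,"z":-0.18,"gripper":0},{"ax":0,"ay":0,"az":0,"x":0,"y":0,"z":-0.215,"gripper":0},{"ax":0,"ay":0,"az":0,"x":0,"y":0,"z":-0.215,"gripper":0},{"ax":0,"ay":0,"az":0,"x":0,"y":0,"z":-0.215,"gripper":0}]' 60
python3 - <<'E'
from h import *
np.set_printoptions(precision=4,suppress=True)
d=grab('wrist','w3')
h=HSV['red']; HSV['red']=((0,150,60),(5,255,255))
for cen,a,k in blobs(d,'red',400): print(cen,rect(d,k,.037))
for cen,a,k in blobs(d,'green',400): print(cen,rect(d,k,.003))
print(rows([.42,.146,.3],185),bot.observe()['joints'])
E
```

```text
clock: 6.58
tcp_pos: [0.5303, -0.4361, 0.0845]
eef_rot: [[-0.99, -0.139, 0.001], [-0.139, 0.99, -0.0], [-0.001, -0.001, -1.0]]
force: [-0.0, -0.2, -0.8]
finger_gap: 0.0487
grip_force: 63.3
clock: 7.82
tcp_pos: [0.5299, -0.4356, 0.2982]
eef_rot: [[-0.99, -0.139, -0.001], [-0.139, 0.99, 0.001], [0.0, 0.001, -1.0]]
force: [-0.8, 0.3, -1.0]
finger_gap: 0.0853
grip_force: 0.0
[319.9883 190.344 ] (array([ 0.5267, -0.4365], dtype=float32), [np.float32(0.09975952), np.float32(0.04914463)], np.float32(7.974447))
[320.2305 189.5225] (array([ 0.5305, -0.434 ], dtype=float32), [np.float32(0.15071315), np.float32(0.111029744)], np.float32(8.130387))
(array([ 0.0276,  0.5912, -0.0016]), array([ 0.1, -0.1,  3. ])) [ 13.6514  27.9713  28.9341  91.9279 -14.613   63.9909 144.2363]
```

```bash
python3 -m handwheel '[{"ax":0,"ay":0,"az":0,"x":0.003,"y":0.06,"z":0,"gripper":0},{"ax":0,"ay":0,"az":1,"x":0.01,"y":0.21,"z":0,"gripper":0},{"ax":0,"ay":0,"az":2,"x":0.018,"y":0.4,"z":0,"gripper":0},{"ax":0,"ay":0,"az":3,"x":0.025,"y":0.54,"z":0,"gripper":0},{"ax":0,"ay":0,"az":3,"x":0.028,"y":0.591,"z":0,"gripper":0},{"ax":0,"ay":0,"az":3,"x":0.028,"y":0.591,"z":0,"gripper":0},{"ax":0,"ay":0,"az":3,"x":0.028,"y":0.591,"z":0,"gripper":0},{"ax":0,"ay":0,"az":3,"x":0.028,"y":0.591,"z":0,"gripper":0},{"ax":0,"ay":0,"az":3,"x":0.028,"y":0.591,"z":0,"gripper":0},{"ax":0,"ay":0,"az":3,"x":0.028,"y":0.591,"z":0,"gripper":0},{"ax":0,"ay":0,"az":3,"x":0.028,"y":0.591,"z":0,"gripper":0},{"ax":0,"ay":0,"az":3,"x":0.028,"y":0.591,"z":0,"gripper":0},{"ax":0,"ay":0,"az":3,"x":0.028,"y":0.591,"z":0,"gripper":0},{"ax":0,"ay":0,"az":3,"x":0.028,"y":0.591,"z":0,"gripper":0},{"ax":0,"ay":0,"az":3,"x":0.028,"y":0.591,"z":0,"gripper":0}]' 60
python3 - <<'E'
from h import *
np.set_printoptions(precision=4,suppress=True)
d=grab('wrist','w4')
for cen,a,k in blobs(d,'pine',400): print(cen,rect(d,k,.03))
print(bot.observe()['joints'])
E
```

```text
clock: 9.75
tcp_pos: [0.4201, 0.145, 0.2989]
eef_rot: [[-0.996, -0.087, -0.0], [-0.087, 0.996, -0.0], [0.0, -0.0, -1.0]]
force: [-0.6, 0.8, -0.3]
finger_gap: 0.0856
grip_force: 0.0
[280.4223 391.2204] (array([0.6099, 0.124 ], dtype=float32), [np.float32(0.10566303), np.float32(0.046195775)], np.float32(166.45593))
[417.8948 383.8517] (array([0.5875, 0.2552], dtype=float32), [np.float32(0.10560518), np.float32(0.04603977)], np.float32(177.67635))
[551.1672 351.9297] (array([0.5528, 0.3701], dtype=float32), [np.float32(0.08135298), np.float32(0.04831236)], np.float32(9.94935))
[101.7385 179.2883] (array([ 0.4173, -0.0317], dtype=float32), [np.float32(0.037122123), np.float32(0.036908373)], np.float32(92.82727))
[450.3247 215.6466] (array([0.4247, 0.2567], dtype=float32), [np.float32(0.11022675), np.float32(0.048146375)], np.float32(13.906072))
[315.6278 203.745 ] (array([0.4258, 0.143 ], dtype=float32), [np.float32(0.11001328), np.float32(0.048194047)], np.float32(7.2142324))
[ 12.5854 151.6018] (array([ 0.3907, -0.0944], dtype=float32), [np.float32(0.11314532), np.float32(0.029748783)], np.float32(172.3241))
[-37.0444   2.4894  10.0172 121.0436  -0.5194  56.5071  68.2274]
```

View pics/w4.png

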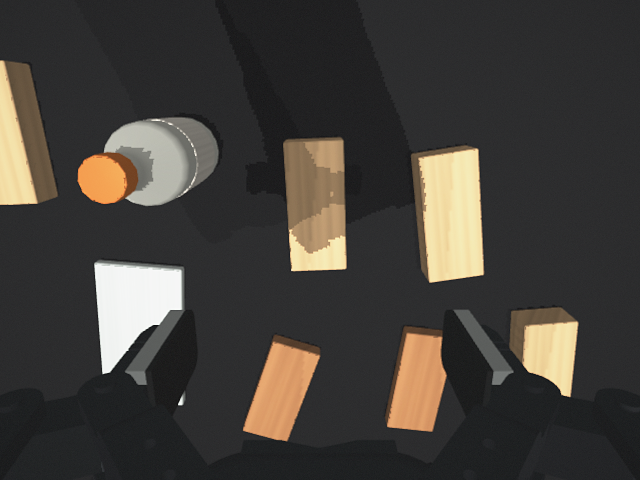

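The wrist view shows board C centred at about (316,204), board D at (450,215) and the glue bottle at (165,160), clear of the fingers. Picking C.

```bash
python3 -m handwheel '[{"ax":0,"ay":0,"az":-2,"x":-0.006,"y":-0.0025,"z":0.06,"gripper":0},{"ax":0,"ay":0,"az":-2,"x":-0.006,"y":-0.0025,"z":0.12,"gripper":0},{"ax":0,"ay":0,"az":-2,"x":-0.006,"y":-0.0025,"z":0.18,"gripper":0},{"ax":0,"ay":0,"az":-2,"x":-0.006,"y":-0.0025,"z":0.21,"gripper":0},{"ax":0,"ay":0,"az":-2,"x":-0.006,"y":-0.0025,"z":0.2185,"gripper":0},{"ax":0,"ay":0,"az":-2,"x":-0.006,"y":-0.0025,"z":0.2185,"gripper":0},{"ax":0,"ay":0,"az":-2,"x":-0.006,"y":-0.0025,"z":0.2185,"gripper":255},{"ax":0,"ay":0,"az":-2,"x":-0.006,"y":-0.0025,"z":0.2185,"gripper":255},{"ax":0,"ay":0,"az":-2,"x":-0.006,"y":-0.0025,"z":0.2185,"gripper":255},{"ax":0,"ay":0,"az":-2,"x":-0.006,"y":-0.0025,"z":0.2185,"gripper":255},{"ax":0,"ay":0,"az":-2,"x":-0.006,"y":-0.0025,"z":0.2185,"gripper":255},{"ax":0,"ay":0,"az":-2,"x":-0.006,"y":-0.0025,"z":0.18,"gripper":255},{"ax":0,"ay":0,"az":-2,"x":-0.006,"y":-0.0025,"z":0.12,"gripper":255},{"ax":0,"ay":0,"az":-2,"x":-0.006,"y":-0.0025,"z":0.06,"gripper":255},{"ax":0,"ay":0,"az":0,"x":0,"y":0,"z":0,"gripper":255},{"ax":0,"ay":0,"az":0,"x":0,"y":0,"z":0,"gripper":255},{"ax":0,"ay":0,"az":0,"x":0,"y":0,"z":0,"gripper":255}]' 60
python3 - <<'E'
from h import *
print(rows([.575,-.016,.0915],180))
E
```

```text
clock: 11.92
tcp_pos: [0.4197, 0.1453, 0.2991]
eef_rot: [[-0.996, -0.088, 0.001], [-0.088, 0.996, 0.001], [-0.001, 0.001, -1.0]]
force: [-0.3, 0.0, -1.0]
finger_gap: 0.0465
grip_force: 64.2
(array([-0.1404, -0.1744,  0.2076]), array([0., 0., 5.]))
```

```bash
python3 -m handwheel '[{"ax":0,"ay":0,"az":1,"x":-0.03,"y":-0.04,"z":0,"gripper":255},{"ax":0,"ay":0,"az":3,"x":-0.07,"y":-0.087,"z":0,"gripper":255},{"ax":0,"ay":0,"az":5,"x":-0.11,"y":-0.13,"z":0,"gripper":255},{"ax":0,"ay":0,"az":5,"x":-0.14,"y":-0.1743,"z":0,"gripper":255},{"ax":0,"ay":0,"az":5,"x":-0.14,"y":-0.1743,"z":0,"gripper":255},{"ax":0,"ay":0,"az":5,"x":-0.14,"y":-0.1743,"z":0.03,"gripper":255},{"ax":0,"ay":0,"az":5,"x":-0.14,"y":-0.1743,"z":0.09,"gripper":255},{"ax":0,"ay":0,"az":5,"x":-0.14,"y":-0.1743,"z":0.15,"gripper":255},{"ax":0,"ay":0,"az":5,"x":-0.14,"y":-0.1743,"z":0.185,"gripper":255},{"ax":0,"ay":0,"az":5,"x":-0.14,"y":-0.1743,"z":0.2,"gripper":255},{"ax":0,"ay":0,"az":5,"x":-0.14,"y":-0.1743,"z":0.207,"gripper":255},{"ax":0,"ay":0,"az":5,"x":-0.14,"y":-0.1743,"z":0.207,"gripper":255},{"ax":0,"ay":0,"az":5,"x":-0.14,"y":-0.1743,"z":0.207,"gripper":255}]' 60
python3 -m handwheel '[{"ax":0,"ay":0,"az":0,"x":0,"y":0,"z":0,"gripper":0},{"ax":0,"ay":0,"az":0,"x":0,"y":0,"z":0,"gripper":0},{"ax":0,"ay":0,"az":0,"x":0,"y":0,"z":0,"gripper":0},{"ax":0,"ay":0,"az":0,"x":0,"y":0,"z":0,"gripper":0},{"ax":0,"ay":0,"az":0,"x":0,"y":0,"z":-0.06,"gripper":0},{"ax":0,"ay":0,"az":0,"x":0,"y":0,"z":-0.12,"gripper":0},{"ax":0,"ay":0,"az":0,"x":0,"y":0,"z":-0.18,"gripper":0},{"ax":0,"ay":0,"az":0,"x":0,"y":0,"z":-0.207,"gripper":0},{"ax":0,"ay":0,"az":0,"x":0,"y":0,"z":-0.207,"gripper":0},{"ax":0,"ay":0,"az":0,"x":0,"y":0,"z":-0.207,"gripper":0}]' 60
python3 - <<'E'
from h import *
np.set_printoptions(precision=4,suppress=True)
d=grab('wrist','w5')
for cen,a,k in blobs(d,'pine',400): print(cen,rect(d,k,.04))
print(rows([.4247,.2567,.3],194))
E
```

```text
clock: 13.55
tcp_pos: [0.5753, -0.0159, 0.093]
eef_rot: [[-1.0, -0.0, 0.002], [-0.0, 1.0, 0.0], [-0.002, 0.0, -1.0]]
force: [0.5, 0.4, -0.4]
finger_gap: 0.0468
grip_force: 64.0
clock: 14.8
tcp_pos: [0.5743, -0.0159, 0.2982]
eef_rot: [[-1.0, -0.0, -0.001], [-0.0, 1.0, -0.0], [0.001, -0.0, -1.0]]
force: [-0.9, -0.8, 0.6]
finger_gap: 0.0851
grip_force: 0.0
[476.1967 247.2288] (array([0.6129, 0.1125], dtype=float32), [np.float32(0.10245908), np.float32(0.04652982)], np.float32(166.50107))
[622.6383 231.9847] (array([0.591 , 0.2356], dtype=float32), [np.float32(0.10246253), np.float32(0.038780868)], np.float32(179.98677))
[319.0146 184.2255] (array([ 0.5608, -0.0159], dtype=float32), [np.float32(0.08451283), np.float32(0.0475477)], np.float32(179.98602))
[192.6051  19.8939] (array([ 0.4401, -0.1031], dtype=float32), [np.float32(0.047235295), np.float32(0.023555875)], np.float32(89.98431))
[34.6873 28.3499] (array([ 0.4486, -0.2172], dtype=float32), [np.float32(0.047684025), np.float32(0.014578331)], np.float32(20.733828))
(array([ 0.1495,  0.2727, -0.002 ]), array([ -0. ,  -0.1, -14. ]))
```

```bash
python3 -m handwheel '[{"ax":0,"ay":0,"az":-4,"x":0.03,"y":0.05,"z":0,"gripper":0},{"ax":0,"ay":0,"az":-8,"x":0.06,"y":0.1,"z":0,"gripper":0},{"ax":0,"ay":0,"az":-14,"x":0.09,"y":0.16,"z":0,"gripper":0},{"ax":0,"ay":0,"az":-14,"x":0.12,"y":0.21,"z":0,"gripper":0},{"ax":0,"ay":0,"az":-14,"x":0.1495,"y":0.2727,"z":0,"gripper":0},{"ax":0,"ay":0,"az":-14,"x":0.1495,"y":0.2727,"z":0,"gripper":0},{"ax":0,"ay":0,"az":-14,"x":0.1495,"y":0.2727,"z":0,"gripper":0},{"ax":0,"ay":0,"az":-14,"x":0.1495,"y":0.2727,"z":0.06,"gripper":0},{"ax":0,"ay":0,"az":-14,"x":0.1495,"y":0.2727,"z":0.12,"gripper":0},{"ax":0,"ay":0,"az":-14,"x":0.1495,"y":0.2727,"z":0.15,"gripper":0},{"ax":0,"ay":0,"az":-14,"x":0.1495,"y":0.2727,"z":0.15,"gripper":0}]' 60
python3 - <<'E'
from h import *
np.set_printoptions(precision=4,suppress=True)
d=grab('wrist')
for cen,a,k in blobs(d,'pine',400): print(cen,rect(d,k,.03))
print(rows([.4247,.2567,.08],194))
E
```

```text
clock: 16.23
tcp_pos: [0.4249, 0.2544, 0.1469]
eef_rot: [[-0.971, -0.24, -0.003], [-0.24, 0.971, -0.004], [0.004, -0.003, -1.0]]
force: [0.8, 0.4, 0.2]
finger_gap: 0.0852
grip_force: 0.0
[280.928  434.8458] (array([0.5216, 0.2592], dtype=float32), [np.float32(0.042654417), np.float32(0.012084058)], np.float32(96.18174))
[431.9227 438.6401] (array([0.5073, 0.3398], dtype=float32), [np.float32(0.028041726), np.float32(0.022670733)], np.float32(9.866731))
[317.0816 237.464 ] (array([0.4128, 0.2541], dtype=float32), [np.float32(0.09042954), np.float32(0.04804824)], np.float32(13.858477))
(array([0.0003, 0.0018, 0.0686]), array([-0.1, -0.1, -0.1]))
```

```bash
python3 -m handwheel '[{"ax":0,"ay":0,"az":0,"x":0,"y":0,"z":0.05,"gripper":0},{"ax":0,"ay":0,"az":0,"x":0,"y":0,"z":0.0685,"gripper":0},{"ax":0,"ay":0,"az":0,"x":0,"y":0,"z":0.0685,"gripper":0},{"ax":0,"ay":0,"az":0,"x":0,"y":0,"z":0.0685,"gripper":255},{"ax":0,"ay":0,"az":0,"x":0,"y":0,"z":0.0685,"gripper":255},{"ax":0,"ay":0,"az":0,"x":0,"y":0,"z":0.0685,"gripper":255},{"ax":0,"ay":0,"az":0,"x":0,"y":0,"z":0.0685,"gripper":255},{"ax":0,"ay":0,"az":0,"x":0,"y":0,"z":0.0685,"gripper":255},{"ax":0,"ay":0,"az":0,"x":0,"y":0,"z":0.02,"gripper":255},{"ax":0,"ay":0,"az":0,"x":0,"y":0,"z":-0.04,"gripper":255},{"ax":0,"ay":0,"az":0,"x":0,"y":0,"z":-0.1,"gripper":255},{"ax":0,"ay":0,"az":0,"x":0,"y":0,"z":-0.15,"gripper":255},{"ax":0,"ay":0,"az":0,"x":0,"y":0,"z":-0.15,"gripper":255}]' 60
python3 -m handwheel '[{"ax":0,"ay":0,"az":2,"x":-0.01,"y":-0.045,"z":0,"gripper":255},{"ax":0,"ay":0,"az":6,"x":-0.027,"y":-0.1,"z":0,"gripper":255},{"ax":0,"ay":0,"az":10,"x":-0.043,"y":-0.16,"z":0,"gripper":255},{"ax":0,"ay":0,"az":14,"x":-0.06,"y":-0.22,"z":0,"gripper":255},{"ax":0,"ay":0,"az":14,"x":-0.072,"y":-0.27,"z":0,"gripper":255},{"ax":0,"ay":0,"az":14,"x":-0.08,"y":-0.3005,"z":0,"gripper":255},{"ax":0,"ay":0,"az":14,"x":-0.08,"y":-0.3005,"z":0,"gripper":255},{"ax":0,"ay":0,"az":14,"x":-0.08,"y":-0.3005,"z":0.05,"gripper":255},{"ax":0,"ay":0,"az":14,"x":-0.08,"y":-0.3005,"z":0.11,"gripper":255},{"ax":0,"ay":0,"az":14,"x":-0.08,"y":-0.3005,"z":0.14,"gripper":255},{"ax":0,"ay":0,"az":14,"x":-0.08,"y":-0.3005,"z":0.14,"gripper":255}]' 60
python3 - <<'E'
from h import *
print(rows([.575,-.016,.1215],180))
E
```

```text
clock: 17.9
tcp_pos: [0.4262, 0.2573, 0.3032]
eef_rot: [[-0.97, -0.242, 0.005], [-0.242, 0.97, 0.005], [-0.006, 0.004, -1.0]]
force: [0.2, -0.1, -1.0]
finger_gap: 0.0468
grip_force: 64.1
clock: 19.27
tcp_pos: [0.5738, -0.0149, 0.1568]
eef_rot: [[-1.0, -0.001, -0.005], [-0.001, 1.0, -0.001], [0.005, -0.001, -1.0]]
force: [-0.3, -0.1, -1.2]
finger_gap: 0.0465
grip_force: 63.9
(array([-0.0013, -0.0011,  0.0353]), array([-0. , -0.3,  0.1]))
```

```bash
python3 -m handwheel '[{"ax":0,"ay":0,"az":0,"x":0,"y":0,"z":0.025,"gripper":255},{"ax":0,"ay":0,"az":0,"x":0,"y":0,"z":0.037,"gripper":255},{"ax":0,"ay":0,"az":0,"x":0,"y":0,"z":0.037,"gripper":255},{"ax":0,"ay":0,"az":0,"x":0,"y":0,"z":0.037,"gripper":255},{"ax":0,"ay":0,"az":0,"x":0,"y":0,"z":0.037,"gripper":0},{"ax":0,"ay":0,"az":0,"x":0,"y":0,"z":0.037,"gripper":0},{"ax":0,"ay":0,"az":0,"x":0,"y":0,"z":0.037,"gripper":0},{"ax":0,"ay":0,"az":0,"x":0,"y":0,"z":0.037,"gripper":0},{"ax":0,"ay":0,"az":0,"x":0,"y":0,"z":-0.02,"gripper":0},{"ax":0,"ay":0,"az":0,"x":0,"y":0,"z":-0.08,"gripper":0},{"ax":0,"ay":0,"az":0,"x":0,"y":0,"z":-0.14,"gripper":0},{"ax":0,"ay":0,"az":0,"x":0,"y":0,"z":-0.14,"gripper":0},{"ax":0,"ay":0,"az":0,"x":0,"y":0,"z":-0.14,"gripper":0}]' 60
python3 - <<'E'
from h import *
np.set_printoptions(precision=4,suppress=True)
d=grab('wrist','w6')
for cen,a,k in blobs(d,'pine',400)[-3:]: print(cen,rect(d,k,.07))
E
python3 -m handwheel '[{"ax":0,"ay":0,"az":-3,"x":0.001,"y":0.05,"z":0,"gripper":0},{"ax":0,"ay":0,"az":-9,"x":0.003,"y":0.11,"z":0,"gripper":0},{"ax":0,"ay":0,"az":-9,"x":0.004,"y":0.17,"z":0,"gripper":0},{"ax":0,"ay":0,"az":-9,"x":0.005,"y":0.23,"z":0,"gripper":0},{"ax":0,"ay":0,"az":-9,"x":0.006,"y":0.29,"z":0,"gripper":0},{"ax":0,"ay":0,"az":-9,"x":0.007,"y":0.35,"z":0,"gripper":0},{"ax":0,"ay":0,"az":-9,"x":0.007,"y":0.388,"z":0.05,"gripper":0},{"ax":0,"ay":0,"az":-9,"x":0.007,"y":0.388,"z":0.05,"gripper":0},{"ax":0,"ay":0,"az":-9,"x":0.007,"y":0.388,"z":0.05,"gripper":0},{"ax":0,"ay":0,"az":-9,"x":0.007,"y":0.388,"z":0.05,"gripper":0}]' 60
python3 - <<'E'
from h import *
np.set_printoptions(precision=4,suppress=True)
d=grab('wrist','w7')
for cen,a,k in blobs(d,'pine',400): print(cen,rect(d,k,.03))
E
```

```text
clock: 20.9
tcp_pos: [0.5753, -0.0154, 0.2988]
eef_rot: [[-1.0, -0.0, 0.0], [-0.0, 1.0, 0.0], [-0.0, 0.0, -1.0]]
force: [0.3, 0.6, -0.4]
finger_gap: 0.0854
grip_force: 0.0
[319.0187 189.5237] (array([ 0.5605, -0.0153], dtype=float32), [np.float32(0.08777595), np.float32(0.047531296)], np.float32(179.97955))
[193.3296  20.6694] (array([ 0.4463, -0.0962], dtype=float32), [np.float32(0.044905648), np.float32(0.020838857)], np.float32(89.99308))
[34.3167 27.6054] (array([ 0.4536, -0.1987], dtype=float32), [np.float32(0.04207997), np.float32(0.013280269)], np.float32(20.79604))
clock: 22.2
tcp_pos: [0.5692, 0.3712, 0.2496]
eef_rot: [[-0.988, -0.155, 0.001], [-0.155, 0.988, 0.0], [-0.001, -0.0, -1.0]]
force: [0.3, -0.3, 1.1]
finger_gap: 0.0848
grip_force: 0.0
[ 20.6363 364.9   ] (array([0.7288, 0.154 ], dtype=float32), [np.float32(0.042485826), np.float32(0.026725989)], np.float32(11.5805025))
[ 10.065  216.5141] (array([0.6188, 0.1563], dtype=float32), [np.float32(0.10577043), np.float32(0.019595427)], np.float32(176.23329))
[168.5392 221.9515] (array([0.5932, 0.2659], dtype=float32), [np.float32(0.10466089), np.float32(0.045704864)], np.float32(177.81181))
[321.0612 201.5095] (array([0.567 , 0.3729], dtype=float32), [np.float32(0.110778734), np.float32(0.0475161)], np.float32(10.333422))
[608.8917 297.8665] (array([0.5844, 0.5812], dtype=float32), [np.float32(0.22624002), np.float32(0.06484172)], np.float32(21.56873))
[569.8537 184.0897] (array([0.5375, 0.5378], dtype=float32), [np.float32(0.2674923), np.float32(0.03724667)], np.float32(2.8620875))
```

```bash
python3 -m handwheel '[{"ax":0,"ay":0,"az":-1.3,"x":0.001,"y":0.001,"z":0.06,"gripper":0},{"ax":0,"ay":0,"az":-1.3,"x":0.001,"y":0.001,"z":0.12,"gripper":0},{"ax":0,"ay":0,"az":-1.3,"x":0.001,"y":0.001,"z":0.155,"gripper":0},{"ax":0,"ay":0,"az":-1.3,"x":0.001,"y":0.001,"z":0.1685,"gripper":0},{"ax":0,"ay":0,"az":-1.3,"x":0.001,"y":0.001,"z":0.1685,"gripper":0},{"ax":0,"ay":0,"az":-1.3,"x":0.001,"y":0.001,"z":0.1685,"gripper":255},{"ax":0,"ay":0,"az":-1.3,"x":0.001,"y":0.001,"z":0.1685,"gripper":255},{"ax":0,"ay":0,"az":-1.3,"x":0.001,"y":0.001,"z":0.1685,"gripper":255},{"ax":0,"ay":0,"az":-1.3,"x":0.001,"y":0.001,"z":0.1685,"gripper":255},{"ax":0,"ay":0,"az":-1.3,"x":0.001,"y":0.001,"z":0.1685,"gripper":255},{"ax":0,"ay":0,"az":-1.3,"x":0.001,"y":0.001,"z":0.12,"gripper":255},{"ax":0,"ay":0,"az":-1.3,"x":0.001,"y":0.001,"z":0.06,"gripper":255},{"ax":0,"ay":0,"az":-1.3,"x":0.001,"y":0.001,"z":0,"gripper":255},{"ax":0,"ay":0,"az":-1.3,"x":0.001,"y":0.001,"z":-0.05,"gripper":255},{"ax":0,"ay":0,"az":0,"x":0,"y":0,"z":-0.05,"gripper":255}]' 60
python3 -m handwheel '[{"ax":0,"ay":0,"az":2,"x":0.006,"y":-0.045,"z":0,"gripper":255},{"ax":0,"ay":0,"az":6,"x":0.014,"y":-0.1,"z":0,"gripper":255},{"ax":0,"ay":0,"az":9,"x":0.022,"y":-0.16,"z":0,"gripper":255},{"ax":0,"ay":0,"az":9,"x":0.03,"y":-0.22,"z":0,"gripper":255},{"ax":0,"ay":0,"az":9,"x":0.039,"y":-0.28,"z":0,"gripper":255},{"ax":0,"ay":0,"az":9,"x":0.047,"y":-0.34,"z":0,"gripper":255},{"ax":0,"ay":0,"az":9,"x":0.0536,"y":-0.3844,"z":0,"gripper":255},{"ax":0,"ay":0,"az":9,"x":0.0536,"y":-0.3844,"z":0,"gripper":255},{"ax":0,"ay":0,"az":9,"x":0.0536,"y":-0.3844,"z":0.05,"gripper":255},{"ax":0,"ay":0,"az":9,"x":0.0536,"y":-0.3844,"z":0.1,"gripper":255},{"ax":0,"ay":0,"az":9,"x":0.0536,"y":-0.3844,"z":0.12,"gripper":255},{"ax":0,"ay":0,"az":9,"x":0.0536,"y":-0.3844,"z":0.12,"gripper":255}]' 60
python3 - <<'E'
from h import *
print(rows([.575,-.016,.1515],180))
E
```

```text
clock: 24.12
tcp_pos: [0.5697, 0.3731, 0.3042]
eef_rot: [[-0.988, -0.156, 0.006], [-0.156, 0.988, 0.005], [-0.007, 0.004, -1.0]]
force: [0.3, 0.8, -2.1]
finger_gap: 0.0467
grip_force: 63.0
clock: 25.62
tcp_pos: [0.5747, -0.0149, 0.1772]
eef_rot: [[-1.0, -0.001, -0.003], [-0.001, 1.0, -0.001], [0.003, -0.001, -1.0]]
force: [1.8, -0.8, -0.1]
finger_gap: 0.0467
grip_force: 62.9
(array([-0.0004, -0.0011,  0.0257]), array([-0. , -0.2,  0. ]))
```

```bash
python3 -m handwheel '[{"ax":0,"ay":0,"az":0,"x":0,"y":0,"z":0.018,"gripper":255},{"ax":0,"ay":0,"az":0,"x":0,"y":0,"z":0.027,"gripper":255},{"ax":0,"ay":0,"az":0,"x":0,"y":0,"z":0.027,"gripper":255},{"ax":0,"ay":0,"az":0,"x":0,"y":0,"z":0.027,"gripper":255},{"ax":0,"ay":0,"az":0,"x":0,"y":0,"z":0.027,"gripper":0},{"ax":0,"ay":0,"az":0,"x":0,"y":0,"z":0.027,"gripper":0},{"ax":0,"ay":0,"az":0,"x":0,"y":0,"z":0.027,"gripper":0},{"ax":0,"ay":0,"az":0,"x":0,"y":0,"z":0.027,"gripper":0},{"ax":0,"ay":0,"az":0,"x":0,"y":0,"z":-0.02,"gripper":0},{"ax":0,"ay":0,"az":0,"x":0,"y":0,"z":-0.08,"gripper":0},{"ax":0,"ay":0,"az":0,"x":0,"y":0,"z":-0.12,"gripper":0},{"ax":0,"ay":0,"az":0,"x":0,"y":0,"z":-0.12,"gripper":0}]' 60
python3 -m handwheel '[{"ax":0,"ay":0,"az":-4,"x":0.02,"y":-0.03,"z":0,"gripper":0},{"ax":0,"ay":0,"az":-8,"x":0.05,"y":-0.08,"z":0,"gripper":0},{"ax":0,"ay":0,"az":-15,"x":0.08,"y":-0.13,"z":0,"gripper":0},{"ax":0,"ay":0,"az":-15,"x":0.12,"y":-0.18,"z":0,"gripper":0},{"ax":0,"ay":0,"az":-15,"x":0.145,"y":-0.235,"z":0,"gripper":0},{"ax":0,"ay":0,"az":-15,"x":0.145,"y":-0.244,"z":0,"gripper":0},{"ax":0,"ay":0,"az":-15,"x":0.145,"y":-0.244,"z":0,"gripper":0},{"ax":0,"ay":0,"az":-15,"x":0.145,"y":-0.244,"z":0,"gripper":0},{"ax":0,"ay":0,"az":-15,"x":0.145,"y":-0.244,"z":0,"gripper":0}]' 60
python3 - <<'E'
from h import *
np.set_printoptions(precision=4,suppress=True)
d=grab('wrist','w8');e=grab('side','s8');f=grab('scene','c8')
cv2.imwrite('pics/v8.png',np.hstack([cv2.resize(e['pixels'][190:390,240:440],(400,400)),cv2.resize(f['pixels'][170:330,200:360],(400,400))]))
for c,z in(('yellow',.037),('blue',.003)):
  for cen,a,k in blobs(d,c,300): print(c,cen,rect(d,k,z))
print(bot.observe()['joints'])
E
```

```text
clock: 27.12
tcp_pos: [0.5768, -0.0157, 0.302]
eef_rot: [[-1.0, -0.0, 0.005], [-0.0, 1.0, 0.001], [-0.005, 0.001, -1.0]]
force: [-0.1, -0.7, -1.0]
finger_gap: 0.0855
grip_force: 0.0
clock: 28.25
tcp_pos: [0.4313, -0.2585, 0.2987]
eef_rot: [[-0.965, -0.261, -0.0], [-0.261, 0.965, 0.0], [0.0, 0.0, -1.0]]
force: [0.9, 0.4, 1.2]
finger_gap: 0.0849
grip_force: 0.0
blue [286.0604 171.0211] (array([ 0.4204, -0.2922], dtype=float32), [np.float32(0.065794066), np.float32(0.017524509)], np.float32(20.323696))
blue [353.4207 160.3194] (array([ 0.4144, -0.2474], dtype=float32), [np.float32(0.12194842), np.float32(0.058086887)], np.float32(15.091777))
[ -5.6018   9.0216  32.8362 115.5401  -5.8173  56.9989 135.1591]
```

View pics/v8.png

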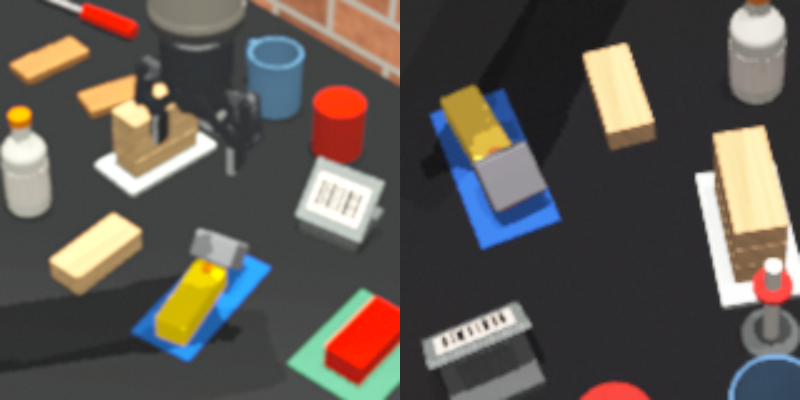

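View pics/w8.png

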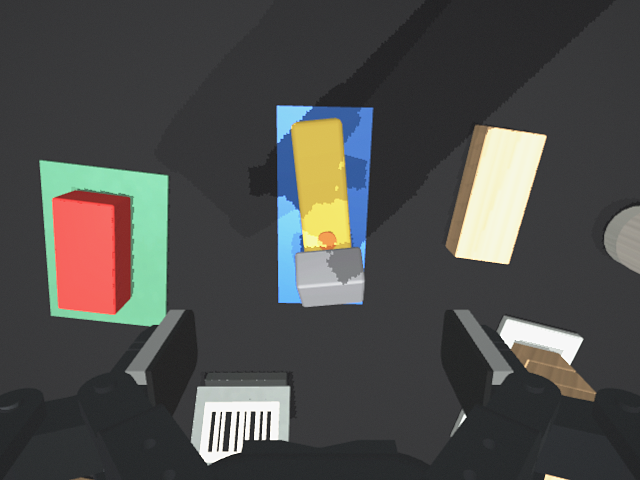

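The side and scene crops show three thick boards stacked neatly on the plate. The wrist view has the handle corners at (293,122), (342,119), (302,250) and (350,248), and the mat corners at (277,106), (372,108), (366,303) and (278,303).

```bash
python3 - <<'E'
from h import *
np.set_printoptions(precision=4,suppress=True)
f=grab('scene');d=grab('wrist')
t=onplane(f,[((x-400)/2.5+200,y/2.5+170) for x,y in((713,138),(766,127),(786,225),(733,233))],.1);print('stack',t.mean(0),t[3]-t[0],t[1]-t[0])
m=onplane(d,[(277,106),(372,108),(366,303),(278,303)],.003);v=m[2]+m[3]-m[0]-m[1];print('mat',m.mean(0),np.degrees(np.arctan2(v[1],v[0])),np.linalg.norm(v)/2)
h=onplane(d,[(293,122),(342,119),(350,248),(302,250)],.037);b=(h[0]+h[1])/2;fr=(h[2]+h[3])/2;v=fr-b
yaw=np.degrees(np.arctan2(v[1],v[0]));L=np.linalg.norm(v);g=b+v/L*.06
print('handle',b,fr,L,yaw,'grip',g,np.linalg.norm(h[1]-h[0]))
for back in (0,.01,.02):
  q=g-v/L*back; print(back,rows([q[0],q[1],.0],180+yaw))
E
```

```text
stack [ 0.5792 -0.0173  0.1   ] [ 0.1038 -0.0009  0.    ] [-0.0032  0.0499  0.    ]
mat [ 0.4449 -0.2513  0.003 ] 14.481510565511647 0.179648682324722
handle [ 0.3688 -0.2768  0.037 ] [ 0.467  -0.2432  0.037 ] 0.10373017378889511 18.894914461795274 grip [ 0.4256 -0.2574  0.037 ] 0.037390102360619626
0 (array([0.0045, 0.0033, 0.2989]), array([ 0. , -0. , -3.9]))
0.01 (array([0.0145, 0.0026, 0.2989]), array([ 0. , -0. , -3.9]))
0.02 (array([0.0245, 0.0019, 0.2989]), array([ 0. , -0. , -3.9]))
```

```bash
python3 -m handwheel '[{"ax":0,"ay":0,"az":-3.9,"x":0.004,"y":0.003,"z":0.06,"gripper":0},{"ax":0,"ay":0,"az":-3.9,"x":0.004,"y":0.003,"z":0.12,"gripper":0},{"ax":0,"ay":0,"az":-3.9,"x":0.004,"y":0.003,"z":0.18,"gripper":0},{"ax":0,"ay":0,"az":-3.9,"x":0.004,"y":0.003,"z":0.205,"gripper":0},{"ax":0,"ay":0,"az":-3.9,"x":0.004,"y":0.003,"z":0.2125,"gripper":0},{"ax":0,"ay":0,"az":-3.9,"x":0.004,"y":0.003,"z":0.2125,"gripper":0},{"ax":0,"ay":0,"az":-3.9,"x":0.004,"y":0.003,"z":0.2125,"gripper":255},{"ax":0,"ay":0,"az":-3.9,"x":0.004,"y":0.003,"z":0.2125,"gripper":255},{"ax":0,"ay":0,"az":-3.9,"x":0.004,"y":0.003,"z":0.2125,"gripper":255},{"ax":0,"ay":0,"az":-3.9,"x":0.004,"y":0.003,"z":0.2125,"gripper":255},{"ax":0,"ay":0,"az":-3.9,"x":0.004,"y":0.003,"z":0.2125,"gripper":255},{"ax":0,"ay":0,"az":-3.9,"x":0.004,"y":0.003,"z":0.2125,"gripper":255},{"ax":0,"ay":0,"az":-3.9,"x":0.004,"y":0.003,"z":0.19,"gripper":255},{"ax":0,"ay":0,"az":-3.9,"x":0.004,"y":0.003,"z":0.15,"gripper":255},{"ax":0,"ay":0,"az":-3.9,"x":0.004,"y":0.003,"z":0.1,"gripper":255},{"ax":0,"ay":0,"az":-3.9,"x":0.004,"y":0.003,"z":0.1,"gripper":255},{"ax":0,"ay":0,"az":-3.9,"x":0.004,"y":0.003,"z":0.1,"gripper":255}]' 110
python3 - <<'E'
from h import *
grab('wrist','w9');e=grab('side','s9');f=grab('scene','c9')
cv2.imwrite('pics/v9.png',np.hstack([cv2.resize(e['pixels'][230:390,270:430],(400,400)),cv2.resize(f['pixels'][160:320,170:330],(400,400))]))
E
```

```text
clock: 30.62
tcp_pos: [0.426, -0.2573, 0.1987]
eef_rot: [[-0.946, -0.325, 0.0], [-0.325, 0.946, 0.0], [-0.0, 0.0, -1.0]]
force: [0.0, 0.2, -2.3]
finger_gap: 0.038
grip_force: 112.0
```

View pics/v9.png

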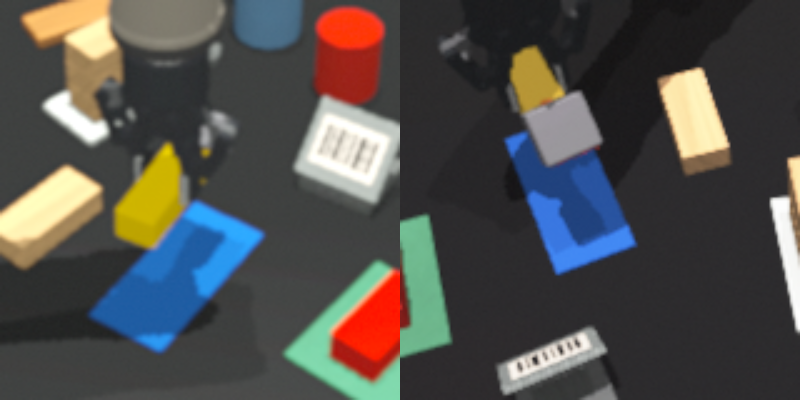

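View pics/w9.png

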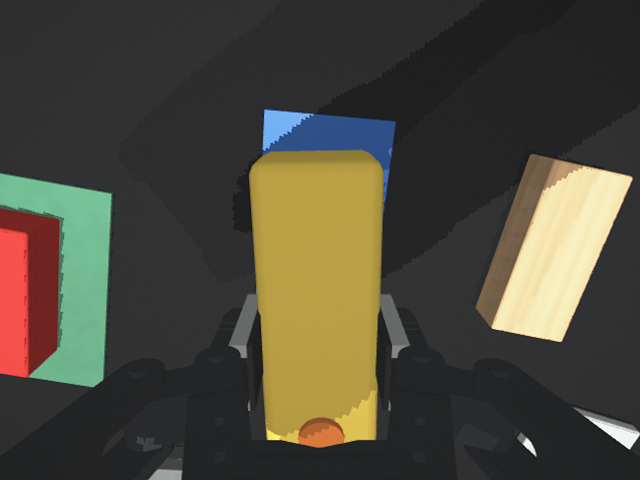

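```bash
python3 - <<'E'
from h import *
np.set_printoptions(precision=4,suppress=True)
d=grab('wrist');s=bot.observe();R=s['eef_rot'];ax=-R[:,0]
for v,z in((151,.1495),(151,.13),(151,.1155),(165,.1495)):
    p=onplane(d,(317,v),z)[0]; print(v,z,(p-s['tcp_pos'])@ax,(p-s['tcp_pos'])@R[:,1])
for x in((265,250),(383,250)): print((onplane(d,x,.1495)[0]-s['tcp_pos'])@R[:,1])
yaw=np.radians(15.2);t=np.array([.656,-.274,.05]);h=np.array([np.cos(yaw),np.sin(yaw),0])
w=t+.09*(-.7071*h+[0,0,.7071]);g=w-.086*h-[0,0,.003]
print('window',w,'grip',g)
print('TCP goal', g+[0,0,.066], rows(g+[0,0,.066],195.2))
# tag refine from wrist impossible here
E
```

```text
151 0.1495 -0.06356239049515769 -0.00022725015889218212
151 0.13 -0.061559411996110064 -0.00030939817065542963
151 0.1155 -0.060070017727587445 -0.00037048258965883624
165 0.1495 -0.0596892479334623 -0.00023396759197042336
-0.015788100898901584
0.019414527867103723
window [ 0.5946 -0.2907  0.1136] grip [ 0.5116 -0.3132  0.1106]
TCP goal [ 0.5116 -0.3132  0.1766] (array([-0.0633, -0.0805,  0.0211]), array([ 0.1, -0.1,  3.7]))
```

```bash
python3 -m handwheel '[{"ax":0,"ay":0,"az":1,"x":-0.02,"y":-0.025,"z":0,"gripper":255},{"ax":0,"ay":0,"az":3.7,"x":-0.045,"y":-0.055,"z":0,"gripper":255},{"ax":0,"ay":0,"az":3.7,"x":-0.0633,"y":-0.0805,"z":0.01,"gripper":255},{"ax":0,"ay":0,"az":3.7,"x":-0.0633,"y":-0.0805,"z":0.022,"gripper":255},{"ax":0,"ay":0,"az":3.7,"x":-0.0633,"y":-0.0805,"z":0.022,"gripper":255},{"ax":0,"ay":0,"az":3.7,"x":-0.0633,"y":-0.0805,"z":0.022,"gripper":255},{"ax":0,"ay":0,"az":3.7,"x":-0.0633,"y":-0.0805,"z":0.022,"gripper":255},{"ax":0,"ay":0,"az":3.7,"x":-0.0633,"y":-0.0805,"z":0.022,"gripper":255},{"ax":0,"ay":0,"az":3.7,"x":-0.0633,"y":-0.0805,"z":0.022,"gripper":255},{"ax":0,"ay":0,"az":3.7,"x":-0.0633,"y":-0.0805,"z":0.022,"gripper":255},{"ax":0,"ay":0,"az":3.7,"x":-0.0633,"y":-0.0805,"z":0.022,"gripper":255},{"ax":0,"ay":0,"az":3.7,"x":-0.0633,"y":-0.0805,"z":0.022,"gripper":255},{"ax":0,"ay":0,"az":3.7,"x":-0.0633,"y":-0.0805,"z":0.022,"gripper":255},{"ax":0,"ay":0,"az":3.7,"x":-0.0633,"y":-0.0805,"z":0.022,"gripper":255},{"ax":0,"ay":0,"az":3.7,"x":-0.0633,"y":-0.0805,"z":0.022,"gripper":255},{"ax":0,"ay":0,"az":3.7,"x":-0.0633,"y":-0.0805,"z":0.022,"gripper":255},{"ax":0,"ay":0,"az":3.7,"x":-0.0633,"y":-0.0805,"z":0.022,"gripper":255},{"ax":0,"ay":0,"az":3.7,"x":-0.0633,"y":-0.0805,"z":0.022,"gripper":255},{"ax":0,"ay":0,"az":3.7,"x":-0.0633,"y":-0.0805,"z":0.022,"gripper":255}]' 110
python3 - <<'E'
from h import *
np.set_printoptions(precision=4,suppress=True)
e=grab('side','s10');f=grab('scene','c10')
s=bot.observe();h=-s['eef_rot'][:,0];g=s['tcp_pos']-[0,0,.066]
hits=[]
# head top edge for level check: predicted front top corners
y=s['eef_rot'][:,1]
for q in(e,f): print(proj(q,[g+.035*h+[0,0,.05]-.027*y,g+.035*h+[0,0,.05]+.027*y,g+.086*h+[0,0,.003],[.656,-.274,.05]]))
def ann(q,img):
    for u in proj(q,[g+.035*h+[0,0,.05]-.027*y,g+.035*h+[0,0,.05]+.027*y,g+.086*h+[0,0,.003],[.656,-.274,.05]]): cv2.circle(img,tuple(int(round(v)) for v in u),1,(255,0,255),-1)
    return img
a=ann(e,e['pixels'].copy())[210:350,330:470];b=ann(f,f['pixels'].copy())[200:340,170:310]
cv2.imwrite('pics/v10.png',np.hstack([cv2.resize(a,(400,400)),cv2.resize(b,(400,400))]))
E
```

```text
clock: 33.2
tcp_pos: [0.5121, -0.3134, 0.1769]
eef_rot: [[-0.965, -0.262, -0.0], [-0.262, 0.965, -0.0], [0.0, -0.0, -1.0]]
force: [-0.2, 0.5, -1.8]
finger_gap: 0.0381
grip_force: 111.7
[[399.4154 285.2722]
 [378.5418 276.828 ]
 [398.47   283.9321]
 [409.0495 288.8836]]
[[189.8791 238.09  ]
 [214.8057 228.9072]
 [214.5343 263.9665]
 [229.7768 302.0055]]
```

View pics/v10.png

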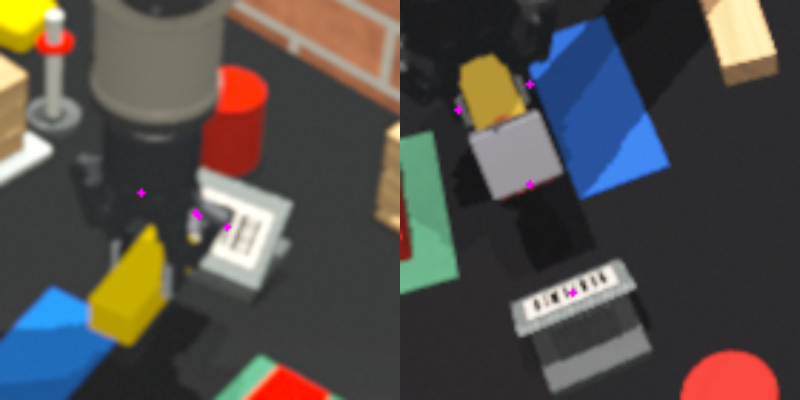

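```bash
python3 -m handwheel '[{"ax":0,"ay":0,"az":0,"x":0.012,"y":0.02,"z":0,"gripper":255},{"ax":0,"ay":0,"az":0.7,"x":0.03,"y":0.05,"z":0,"gripper":255},{"ax":0,"ay":0,"az":0.7,"x":0.0484,"y":0.0767,"z":0,"gripper":255},{"ax":0,"ay":0,"az":0.7,"x":0.0484,"y":0.0767,"z":0,"gripper":255},{"ax":0,"ay":0,"az":0.7,"x":0.0484,"y":0.0767,"z":0.04,"gripper":255},{"ax":0,"ay":0,"az":0.7,"x":0.0484,"y":0.0767,"z":0.07,"gripper":255},{"ax":0,"ay":0,"az":0.7,"x":0.0484,"y":0.0767,"z":0.083,"gripper":255},{"ax":0,"ay":0,"az":0.7,"x":0.0484,"y":0.0767,"z":0.089,"gripper":255},{"ax":0,"ay":0,"az":0.7,"x":0.0484,"y":0.0767,"z":0.089,"gripper":255},{"ax":0,"ay":0,"az":0.7,"x":0.0484,"y":0.0767,"z":0.089,"gripper":255}]' 110
python3 -m handwheel '[{"ax":0,"ay":0,"az":0,"x":0,"y":0,"z":0,"gripper":0},{"ax":0,"ay":0,"az":0,"x":0,"y":0,"z":0,"gripper":0},{"ax":0,"ay":0,"az":0,"x":0,"y":0,"z":0,"gripper":0},{"ax":0,"ay":0,"az":0,"x":0,"y":0,"z":0,"gripper":0},{"ax":0,"ay":0,"az":0,"x":0,"y":0,"z":-0.04,"gripper":0},{"ax":0,"ay":0,"az":0,"x":0,"y":0,"z":-0.1,"gripper":0},{"ax":0,"ay":0,"az":0,"x":0,"y":0,"z":-0.16,"gripper":0},{"ax":0,"ay":0,"az":0,"x":0,"y":0,"z":-0.22,"gripper":0},{"ax":0,"ay":0,"az":0,"x":0,"y":0,"z":-0.22,"gripper":0},{"ax":0,"ay":0,"az":0,"x":0,"y":0,"z":-0.22,"gripper":0}]' 60
python3 - <<'E'
from h import *
d=grab('wrist');e=grab('side');f=grab('scene')
cv2.imwrite('pics/v11.png',np.hstack([cv2.resize(e['pixels'][180:400,210:470],(400,338)),cv2.resize(f['pixels'][160:380,120:380],(400,338))]))
np.set_printoptions(precision=4,suppress=True)
HSV['red']=((0,150,60),(5,255,255))
for q in(e,f):
  for c,z in(('red',.037),('green',.003)):
    for cen,a,k in blobs(q,c,300):
      r=rect(q,k,z)
      if .4<r[0][0]<.65 and r[0][1]<-.3: print(c,r)
cv2.imwrite('pics/w11.png',d['pixels'])
E
```

```text
clock: 34.55
tcp_pos: [0.4457, -0.2523, 0.0886]
eef_rot: [[-0.968, -0.251, 0.001], [-0.251, 0.968, -0.0], [-0.001, -0.001, -1.0]]
force: [-0.3, 0.8, -2.5]
finger_gap: 0.0375
grip_force: 112.0
clock: 35.8
tcp_pos: [0.4451, -0.2517, 0.3077]
eef_rot: [[-0.968, -0.251, 0.0], [-0.251, 0.968, 0.0], [-0.0, 0.0, -1.0]]
force: [0.2, -0.1, -0.5]
finger_gap: 0.0854
grip_force: 0.0
red (array([ 0.5201, -0.4462], dtype=float32), [np.float32(0.12341738), np.float32(0.05428581)], np.float32(7.7185187))
green (array([ 0.611 , -0.7714], dtype=float32), [np.float32(0.23595414), np.float32(0.043070983)], np.float32(14.113141))
green (array([ 0.5309, -0.4348], dtype=float32), [np.float32(0.15861295), np.float32(0.11651574)], np.float32(8.118291))
red (array([ 0.5381, -0.4337], dtype=float32), [np.float32(0.1200479), np.float32(0.054639068)], np.float32(7.9578223))
green (array([ 0.5319, -0.4358], dtype=float32), [np.float32(0.15430404), np.float32(0.11323297)], np.float32(8.256138))
```

View pics/v11.png

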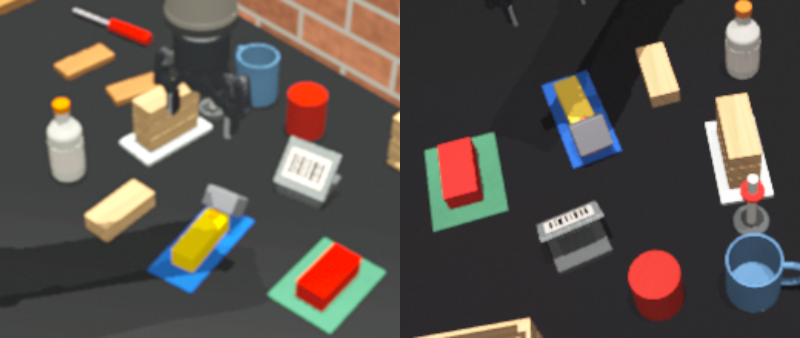

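View pics/w11.png

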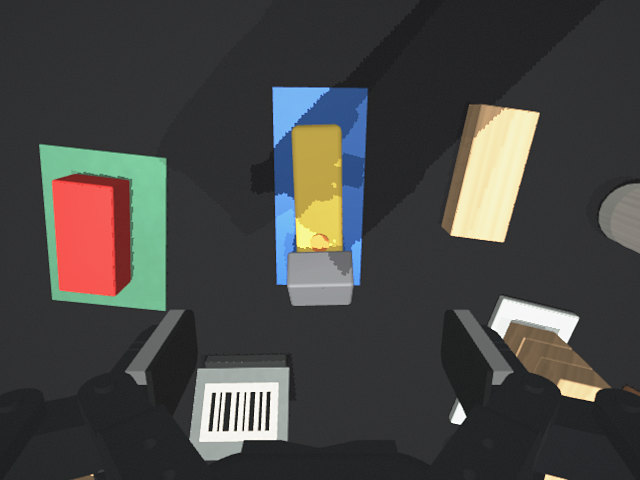

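The scanner lies straight and centred on its mat, the sander is on the pad, and the tag is visible with its middle at about (241,411). I'll check my tag estimate against that before handing in.

```bash
python3 - <<'E'
from h import *
np.set_printoptions(precision=4,suppress=True)
d=grab('wrist'); print(onplane(d,(241,411),.05), proj(d,[[.656,-.274,.05]]))
m=onplane(d,[(273,87),(367,87),(361,285),(277,285)],.003).mean(0)
b=onplane(d,[(317.5,124)],.037)[0]; print(m,b+[.06*np.cos(.253),.06*np.sin(.253),0])
E
```

```text
[[ 0.6527 -0.2728  0.05  ]] [[239.0112 413.5461]]
[ 0.4438 -0.2511  0.003 ] [ 0.4428 -0.2531  0.037 ]
```

The tag estimate agrees to within 4 mm, and the scanner is within 3 mm of the mat centre. Handing in.

```bash
python3 -c "
from rig import bot
print(bot.sign_off())"
```

```text
the job is handed in; nothing more can be done
None
```

I handed the job in after about 36 s of robot time (verdict not shown): sander on its pad, three thick boards level with the 100 mm gauge mark, tag scanned for over a second, scanner back on its mat.

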